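Pull the spent cartridges from the dryer block with the hook

ROBOT

A 6-joint arm with a two-finger parallel gripper is mounted at the origin on a cart in front of the work surface, level with it; the furniture and walls round the work are solid. World frame = base frame: x ahead of the robot, y to its left, z up, the work surface at z = 0. Lengths are in m, angles in degrees, forces in N, time in s.
With the tool pointing down it reaches from about 0.4 to 0.825 m from the base axis. Payload 7 kg.
Tool frame: the origin (TCP) lies on the mounting face of the last link; the fingertips stand 178 mm ahead of it and the grasp point (between the pads) lies 159 mm ahead of it (ctrl.tip_extent is the distance from the TCP to the fingertips, in m); z points along the fingers, y is the direction in which the jaws open and shut (so a half turn about z gives the same grasp; the last joint's range is limited). The gripper opens to 88 mm and grips with 3 to 60 N. Pads are 19 mm wide; open, the fingers measure 130 mm over their backs; the gripper's body (78 mm by 193 mm) begins 47 mm behind the grasp point.
Start: joints at [-48.925, 20.546, 0.682, 0, -70.136, -16.507], TCP at [0.281, -0.614, 0.405] pointing down, gripper open.
Joint ranges: [-176.03, 176.03], [-82.01, 121.73], [-58.28, 71.71], [-173.87, 95.51], [-174.79, -0.11], [-173.66, 173.66]. Speed limits (degrees/s): [136.94, 136.94, 172.46, 180, 180, 180].

INTERFACE

Orientations are given as [roll, pitch, yaw] about the fixed x, y, z axes, in that order (R = Rz(yaw) Ry(pitch) Rx(roll)).
In Python, from plant import ctrl gives the robot as it stands. The module is installed in compiled form; this text tells all that it offers.
- The arm moves only by the tool carry_out, never from a script. Its argument "moves" is text: rows parted by semicolons, each of 7 numbers parted by spaces: the finger opening in m, from 0 to 0.0876, then the shift along the tool's x, y, z in m, then the turn, a rotation vector about the tool's x, y, z in rad. A call has 1 to 20 rows; each row is the pose to reach, as a shift and turn from the pose commanded when the call began, along the tool's axes at that moment; what a row does not reach only later rows make up. A row lasts 1/10 s, in which the tool goes at most 50 mm and 8.59 degrees, less where a joint would pass 70% of its speed; a pose out of reach is approached as far as the arm can. A call with a gripper value outside its range is refused whole. The fingers move at their own pace and stop on an object; the grip force is fixed at half the most. Time passes only in rows, so rows that repeat a pose let the fingers close. It gives the time, the measured TCP pose, the force and the opening at its end, in the units of the state.
- ctrl.get_obs(): the state, without advancing time (a new reading comes with each control period).
- ctrl.snapshot(name): name is "side" or "top"; returns a dict with "image" (420x560x3 uint8, red, green, blue), "K" (3x3 intrinsics, pixels), "R" (3x3) and "t" (3): a world point X has camera coordinates R X + t. Camera axes: x right, y down, z forward; pixel columns grow to the right and rows downward; lengths in m; the calibration is good to about 2 mm. A picture is of the moment at which its call begins. There is no depth.
- ctrl.close_job(): hands the job in, once; it reports no verdict.
Trained networks look in a picture, given as the dict that the camera call returned (one of the last four; its "shot" number tells which), for a name from the list of things; names that differ only in an ending like _2 or _b are one class to them, and where a whole thing is asked for, a point or a joint stands for the part that bears it (a point fixed in the world has none). Each returns a list of dicts, best first, with "confidence" (0 to 1); they miss things now and then, are a little off and sometimes report something else, mostly with a low value. They report only what shows in the picture. A call takes as long as a camera call.
- ctrl.recognise(picture, label): "extent" ([left, top, right, bottom] in pixels, round what is visible of it).
- ctrl.trace(picture, label): "region" (420x560 bool, what is visible of it) and "extent" ([left, top, right, bottom] in pixels, round what is visible of it).
- ctrl.mark_of(picture, label): "at" ([row, column] in pixels: a listed point, or the origin of a listed thing).
The state is a dict: "clock": time; "joint_pos": joint angles; "qvel": joint speeds; "tau": joint torques, N m; "tool_pos": TCP position; "orientation": TCP orientation; "force": force on the tool from outside, world axes, zero at the start; "moment": the same for the moment, N m; "opening": finger opening in m.
Only numpy, scipy, OpenCV 4.12 (cv2) and the standard library are available. Lean on these libraries where they do the work, as an engineer would, in place of code of your own. Each camera call takes 0.05 s, during which the arm holds its last target.

TASK

First turn the bar-handled purge valve clockwise to its stop without brushing the two round knobs beside it, then slide the steel pan by its handle, never lifting it, off the taped outline it stands on and onto the empty one. Then take the hook from its stand and with it draw each cartridge that is there out of its deep well by the wire loop, standing it gently and upright in the pan; touch the cartridges with nothing but the hook. At the end all the cartridges stand in the pan, the pan stands within that second outline (slide it back if it gets knocked), the hook hangs in its stand again, and the marker and the vials have been left alone.

Things in the scene. Friction and masses are not known exactly. Their poses are not given: they have to be found in the camera images.
- well_block: Fixed aluminium block, 100 mm (its x) x 228 mm (its y) x 150 mm high, with three round wells in a row along its y, 76 mm apart, each 70 mm in diameter and 146 mm deep, open at the top. Origin: centre of the underside, on the bench.
- cartridge_0: Loose steel cartridge, 0.1 to 0.2 kg, standing at the start on the floor of the block's +y end well, up to 6 mm off its axis, loop top 72 mm below the block's top face (or absent: some runs have two of the three). Cylinder 58 mm diameter, 38 mm high, with a rigid upright wire loop on top (see its loop point). Origin: centre of the underside, z up. Yaw and yaw + pi look alike.
- cartridge_1: Loose steel cartridge, 0.1 to 0.2 kg, standing at the start on the floor of the block's middle well, up to 6 mm off its axis, loop top 72 mm below the block's top face (or absent: some runs have two of the three). Cylinder 58 mm diameter, 38 mm high, with a rigid upright wire loop on top (see its loop point). Origin: centre of the underside, z up. Yaw and yaw + pi look alike.
- cartridge_2: Loose steel cartridge, 0.1 to 0.2 kg, standing at the start on the floor of the block's -y end well, up to 6 mm off its axis, loop top 72 mm below the block's top face (or absent: some runs have two of the three). Cylinder 58 mm diameter, 38 mm high, with a rigid upright wire loop on top (see its loop point). Origin: centre of the underside, z up. Yaw and yaw + pi look alike.
- loop_0 (a point): Middle of the crossbar of cartridge_0's loop, 72 mm above its underside. The loop is 4 mm wire in the cartridge's y-z plane: legs at y = +-20 mm, straight crossbar along y; 32 mm clear height under it.
- loop_1 (a point): Middle of the crossbar of cartridge_1's loop, 72 mm above its underside. The loop is 4 mm wire in the cartridge's y-z plane: legs at y = +-20 mm, straight crossbar along y; 32 mm clear height under it.
- loop_2 (a point): Middle of the crossbar of cartridge_2's loop, 72 mm above its underside. The loop is 4 mm wire in the cartridge's y-z plane: legs at y = +-20 mm, straight crossbar along y; 32 mm clear height under it.
- hook: Loose hook tool, 0.16 kg, hanging upright in its stand. A black grip bar, 18 (x) x 106 (y) x 22 (z) mm, lies level along the hook's y; origin at the bar's centre. A straight shank of 5.4 mm round steel runs from it down along -z to the toe (see hook_toe). Grip the bar at its middle from above, fingers closing along the hook's x.
- hook_toe (a point): Foot of the shank's axis, 130 mm below the bar's centre. Here the toe goes 12 mm in the hook's -x direction (axis to axis) and its tip turns up; the tip's top is 10 mm above this point, its outer end 15 mm out; the lowest point 3 mm below. A wire lies on the toe 3 mm above this point, in the 6.6 mm gap between shank and tip.
- hook_stand: Fixed steel stand: base plate 110 (x) x 124 (y) x 8 mm and two posts 155 mm high, each 34 (x) x 10 (y) mm, at y = +-45 mm (80 mm clear between). The hook's bar lies across the post tops between lugs 12 mm high, 26 mm apart in x; the shank hangs between the posts, open to front and rear. Origin: centre of the underside.
- cradle (a point): Where the centre of the hook's bar is when it hangs in the stand: midway between the posts, 166 mm above the bench. The bar lies along the stand's y.
- valve_panel: Fixed low grey box, 86 (x) x 204 (y) x 44 mm, with three controls in a row along its y, 65 mm apart: one bar-handled valve (in any of the three places) and two round knobs. Origin: centre of the underside.
- purge (a joint): The purge valve's angle, rad: 0 = fully open (bar along the panel's x), grows clockwise seen from above, stop at 1.571 = shut (bar along the panel's row, its y). Stiff to about 0.06 N m; stays where it is left. It starts partly open at 0.15 to 0.5.
- purge_grip (a point): On the purge valve's axis, at grip height, 78 mm above the bench; its x axis runs along the bar and turns with it. The valve is black: a disc of 38 mm diameter with a bar 50 mm long, 13 mm wide and 32 mm high on it (bar from 60 to 92 mm above the bench).
- round_a: A round black knob beside the valve (leave alone): 38 mm diameter, 34 mm high, its top 88 mm above the bench; origin on its axis at its underside, 54 mm above the bench. Turns very easily.
- round_b: The other such round knob; leave alone.
- pan: Loose shallow steel pan, 96 (x) x 214 (y) x 24 mm outside, walls and floor about 4 mm, 0.5 to 0.9 kg. Origin: centre of the underside. A straight black handle bar, 16 mm wide (x) and 18 mm high, sticks out of its +y end from y = 107 to 185 mm, 15 to 33 mm above the bench; grip it from above across its width.
- outline_start: White tape rectangle flat on the bench on which the pan stands at the start; 126 (x) x 244 (y) mm outside, tape 8 mm wide. Origin: its centre.
- outline_empty: An equal white tape rectangle, empty at the start, where the pan must go, its length (y) along the outline's y. Origin: its centre.
- marker_green: Marker pen 138 mm long with a green cap, lying on the notebook at the right of the bench; leave it alone.
- vial_0: Small brown glass vial with a black cap, 24 mm diameter, 54 mm high; leave it alone.
- vial_1: Another such vial; leave it alone.

How it is judged:
By the outcome, as a careful person would: the job done as asked, in the order asked, and still so for the second after the job is handed in, with the robot touching nothing.
Of cartridge_0, cartridge_1, cartridge_2 only 2 to 3 are there at a start; the rules pass over those that are not, and their reading is None.
At some moment in a run one of pan may be knocked a few centimetres aside while the robot is not near it.
It also fails if it takes over 210 s, if anything falls off the work surface, if the arm or the gripper's body presses on something with over 40 N, if the wrist force passes 120 N, or if a joint passes its speed limit or range.

## Working session

There is one attempt and no reset: what is moved stays moved. The work goes in short steps, Python scripts to look and compute and a tool call to move; the robot and the scene stay as the last step left them, time stands still between calls to the robot, and variables do not carry over. Pictures are saved under pics/ and viewed, and the job is handed in when it is done.

Besides the shell and the picture viewer there is one more tool, called as a command line: name --argument value ..., lists and objects as JSON in quotes. carry_out: Moves the arm, as the interface text tells. Its arguments: {"type":"object","properties":{"moves":{"type":"string"}},"required":["moves"]}

```bash
mkdir -p pics; cat > h.py <<'E'
import numpy as np, cv2
from plant import ctrl
from scipy.spatial.transform import Rotation as Ro
def save(s,n,crop=None,sc=1):
    im=s["image"][...,::-1]
    if crop: im=im[crop[1]:crop[3],crop[0]:crop[2]]
    if sc!=1: im=cv2.resize(im,None,fx=sc,fy=sc,interpolation=cv2.INTER_CUBIC)
    cv2.imwrite("pics/"+n,im)
def ray(s,u,v):
    K,R,t=[np.array(s[k]) for k in "KRt"]
    d=R.T@np.linalg.solve(K,[u,v,1.]); return -R.T@t,d
def onz(s,u,v,z):
    c,d=ray(s,u,v); return c+d*(z-c[2])/d[2]
def proj(s,X):
    K,R,t=[np.array(s[k]) for k in "KRt"]
    p=K@(R@np.array(X)+t); return p[:2]/p[2]
def tri(obs):
    A=np.zeros((3,3));b=np.zeros(3)
    for s,u,v in obs:
        c,d=ray(s,u,v); d/=np.linalg.norm(d); P=np.eye(3)-np.outer(d,d); A+=P;b+=P@c
    return np.linalg.solve(A,b)
E
python3 - <<'E'
from h import *
o=ctrl.get_obs(); print(o)
for n in("side","top"):
    s=ctrl.snapshot(n); save(s,n+"0.png"); print(n,s["K"],s["R"],s["t"], -np.array(s["R"]).T@s["t"])
    for l in ["well_block","cartridge_0","loop_0","hook","hook_toe","hook_stand","cradle","valve_panel","purge_grip","round_a","pan","outline_start","outline_empty","vial_0"]:
        try:
            r=ctrl.mark_of(s,l)
            print(l,[(np.round(x["at"],1).tolist(),round(x["confidence"],2)) for x in r])
        except Exception as e: print(l,e)
E
```

```text
{'clock': 0.0, 'joint_pos': array([-4.89259628e+01,  2.05893222e+01,  6.32631856e-01, -2.19328353e-02,
       -7.01378525e+01, -1.65072950e+01]), 'qvel': array([ 0.00761348, -0.0870659 ,  0.06876524, -0.02236455,  0.06993588,
        0.04655091]), 'tau': array([ 2.41201858e-03, -5.82713914e+01,  2.93052810e+01,  6.99740499e+00,
        6.75927935e-03, -1.61017288e-04]), 'tool_pos': array([ 0.2805443 , -0.61369677,  0.40373193]), 'orientation': array([ 1.79903495e+02, -7.09745031e-03, -1.55440721e+02]), 'force': array([-0.89950711, -0.25311424,  0.02321422]), 'moment': array([0.05241683, 0.02173179, 0.02124937]), 'opening': 0.08750344688393534}
side [[446.14644522   0.         282.96154958]
 [  0.         446.14644522 212.39258807]
 [  0.           0.           1.        ]] [[ 0.93449739 -0.35596484 -0.0019132 ]
 [-0.20843065 -0.54281022 -0.8135808 ]
 [ 0.28856766  0.76068791 -0.58144872]] [-0.50555759  0.15448592  1.12830693] [ 0.17904896 -0.95439363  0.78077217]
well_block []
cartridge_0 []
loop_0 [([351.4, 328.9], 0.58)]
hook []
hook_toe []
hook_stand [([225.8, 290.8], 0.64)]
cradl
[... 671 characters left out ...]
62), ([203.6, 170.3], 0.55), ([200.2, 197.0], 0.52)]
loop_0 [([204.6, 331.1], 0.74), ([196.5, 162.2], 0.55), ([192.1, 191.9], 0.51), ([198.6, 134.9], 0.39)]
hook [([197.8, 250.1], 0.8)]
hook_toe [([208.9, 252.6], 0.62)]
hook_stand [([207.9, 254.5], 0.57), ([207.5, 252.1], 0.42)]
cradle [([195.8, 250.7], 0.9)]
valve_panel [([200.0, 331.3], 0.71), ([201.7, 168.1], 0.65), ([198.6, 161.7], 0.25)]
purge_grip [([199.6, 310.6], 0.54)]
round_a [([195.5, 353.7], 0.55), ([200.1, 173.1], 0.47), ([199.8, 337.3], 0.44)]
pan [([257.2, 270.5], 0.86)]
outline_start []
outline_empty [([244.7, 345.5], 0.42), ([201.0, 336.1], 0.4)]
vial_0 [([217.5, 413.1], 0.67), ([238.7, 404.6], 0.59), ([241.3, 346.6], 0.58)]
```

View pics/side0.png

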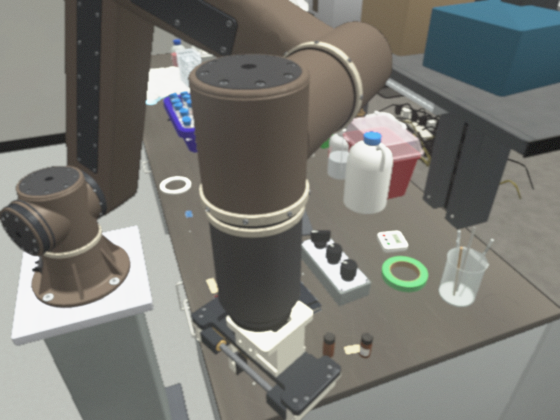

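View pics/top0.png

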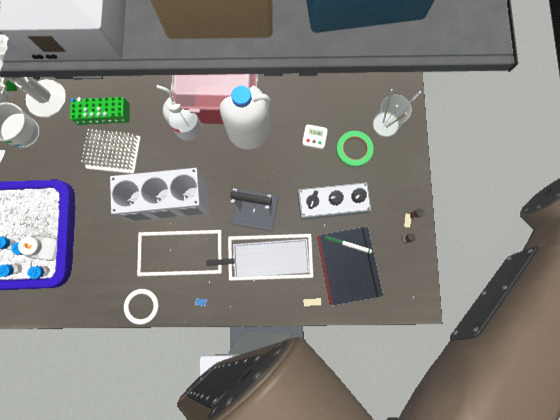

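Side view is blocked by the arm. The top view shows the block (155,192), the stand and hook (253,205), the valve panel (333,200) with the bar valve on the left, the pan (270,257) with its handle to the left, and the empty outline at (180,253).

```bash
python3 - <<'E'
from h import *
s=ctrl.snapshot("top"); save(s,"t1.png",(100,150,300,290),4); save(s,"t2.png",(280,160,440,320),4)
E
```

```text
(no output)
```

View pics/t1.png

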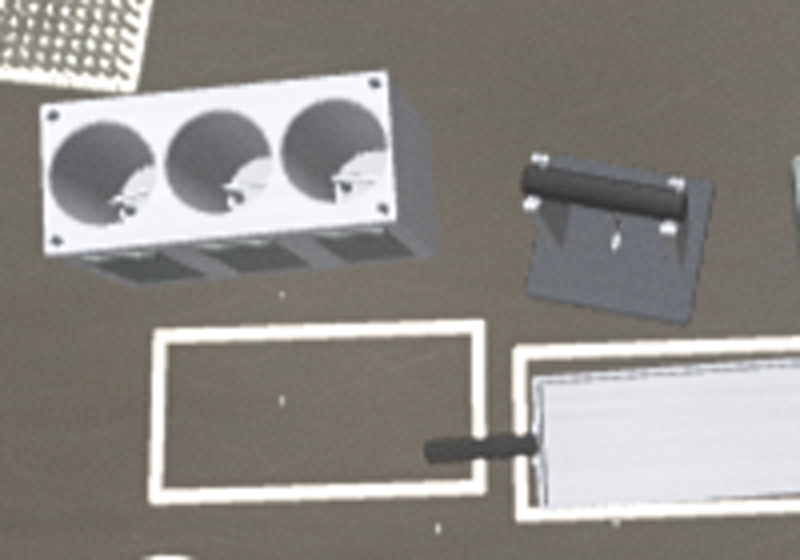

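View pics/t2.png

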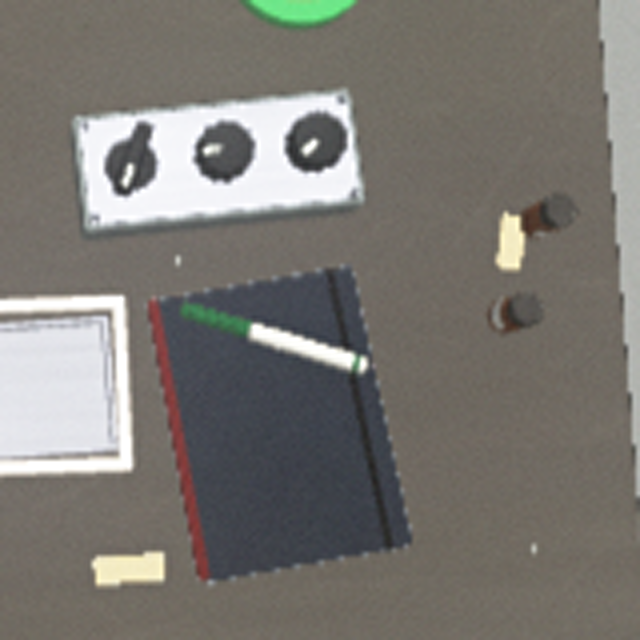

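```bash
cat >> h.py <<'E'
def rect(s,pts,off,z,w,l,sc=4):
    """pts in crop px -> world; returns fit of rectangle center & yaw (of long axis)"""
    W=np.array([onz(s,(x+.5)/sc-.5+off[0],(y+.5)/sc-.5+off[1],z) for x,y in pts])[:,:2]
    c=W.mean(0); e=[np.linalg.norm(W[i]-W[(i+1)%4]) for i in range(4)]
    d=(W[0]-W[1])+(W[3]-W[2])   # pts: left-top,right-top,right-bot,left-bot ; +y is left
    yaw=np.degrees(np.arctan2(-d[0],d[1]))
    return np.round(c,4),np.round(e,4),round(yaw,2)
E
python3 - <<'E'
from h import *
s=ctrl.snapshot("top")
print("block",rect(s,[(40,104),(388,70),(397,220),(45,257)],(100,150),.15,0,0))
print("empty",rect(s,[(152,330),(484,320),(487,493),(149,503)],(100,150),0,0,0))
o2=(280,160)
print("panel",rect(s,[(73,118),(347,90),(363,203),(86,235)],o2,.044,0,0))
print("standbase",rect(s,[(540,150),(714,183),(690,324),(527,294)],(100,150),.008,0,0))
for n,l in (("pan",None),("outline_start",None),("outline_empty",None),("valve_panel",None),("well_block",None)):
    r=ctrl.trace(s,n)
    if r:
        m=r[0]["region"]; print(n,r[0]["confidence"],r[0]["extent"],m.sum())
save(s,"t3.png",(200,220,330,290),6)
save(s,"t4.png",(105,165,215,220),7)
save(s,"t5.png",(295,175,375,225),8)
save(s,"t6.png",(220,180,290,240),8)
E
```

```text
block (array([0.5972, 0.255 ]), array([0.2298, 0.1014, 0.2287, 0.1028]), np.float64(5.22))
empty (array([0.4449, 0.2236]), array([0.2463, 0.127 , 0.2461, 0.1269]), np.float64(1.02))
panel (array([ 0.5871, -0.2301]), array([0.2001, 0.0838, 0.2001, 0.0863]), np.float64(5.6))
standbase (array([0.5703, 0.0027]), array([0.1329, 0.1075, 0.1224, 0.1094]), np.float64(-11.46))
pan 0.73 [204.9, 236.9, 310.4, 277.8] 2619
outline_start 0.57 [226.5, 234.5, 315.8, 279.2] 369
outline_empty 0.91 [137.6, 230.0, 221.9, 275.9] 557
valve_panel 0.91 [296.5, 182.0, 367.5, 218.8] 1769
well_block 0.87 [107.9, 167.8, 211.2, 222.6] 4090
```

View pics/t3.png

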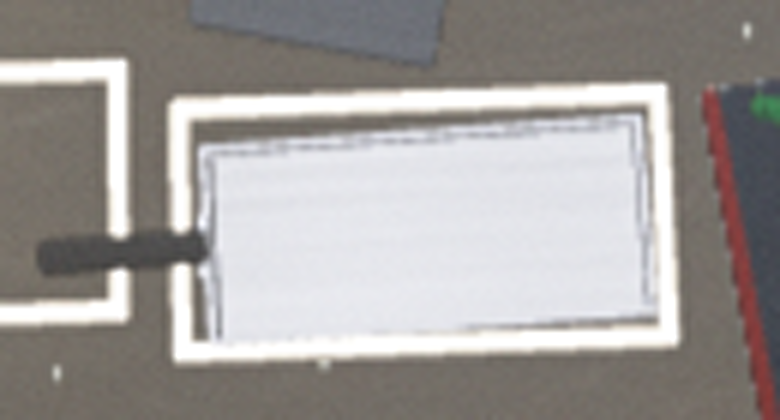

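View pics/t4.png

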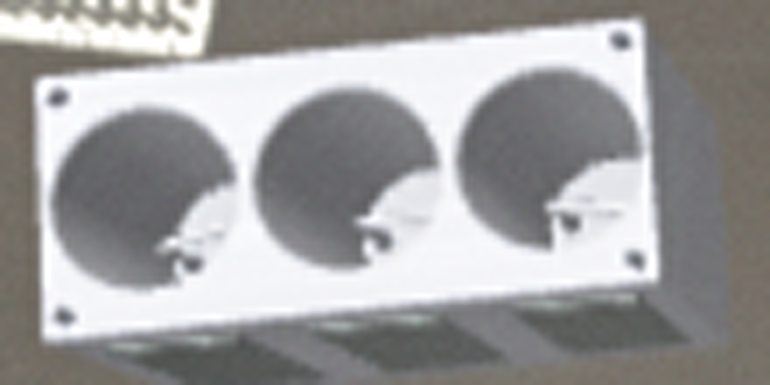

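View pics/t5.png

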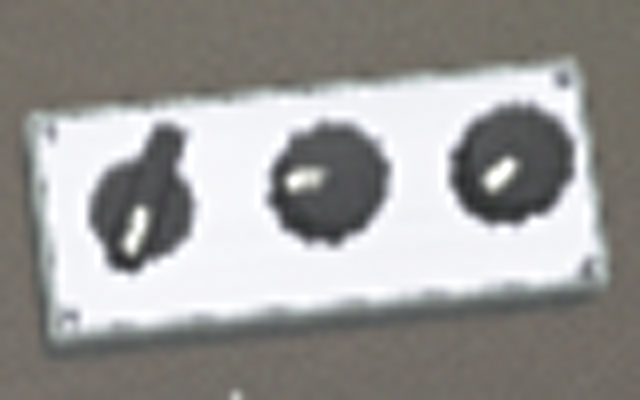

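View pics/t6.png

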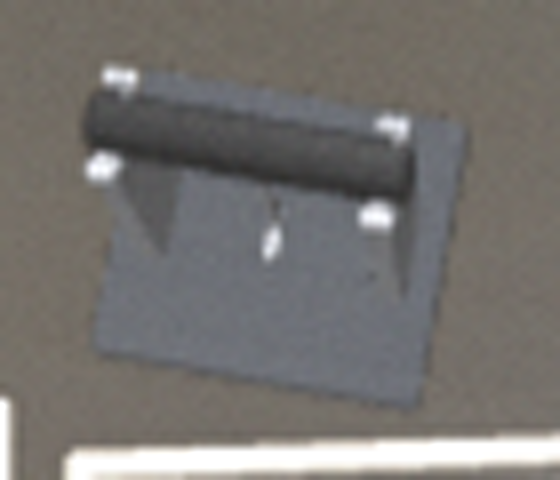

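```bash
cat >> h.py <<'E'
def cp(pts,off,sc,z,s): return np.array([onz(s,(x+.5)/sc-.5+off[0],(y+.5)/sc-.5+off[1],z)[:2] for x,y in pts])
def T(c,yaw,P):
    a=np.radians(yaw); P=np.atleast_2d(P).astype(float); Q=P.copy()
    Q[:,0]=c[0]+np.cos(a)*P[:,0]-np.sin(a)*P[:,1]; Q[:,1]=c[1]+np.sin(a)*P[:,0]+np.cos(a)*P[:,1]; return Q
def box(w,l,z): return [(w/2,l/2,z),(w/2,-l/2,z),(-w/2,-l/2,z),(-w/2,l/2,z),(w/2,l/2,z)]
def circ(r,z,x=0,y=0): return [(x+r*np.cos(t),y+r*np.sin(t),z) for t in np.linspace(0,2*np.pi,40)]
def draw(s,lines,name,crop,sc):
    im=s["image"][crop[1]:crop[3],crop[0]:crop[2],::-1]; im=cv2.resize(im,None,fx=sc,fy=sc,interpolation=cv2.INTER_CUBIC)
    for L in lines:
        p=np.array([(proj(s,q)-[crop[0],crop[1]]+.5)*sc-.5 for q in L])
        cv2.polylines(im,[np.round(p).astype(int)],False,(0,0,255),1,cv2.LINE_AA)
    cv2.imwrite("pics/"+name,im)
E
python3 - <<'E'
from h import *
s=ctrl.snapshot("top")
o=(295,175)
print("panel",rect(s,[(28,112),(577,58),(607,280),(48,335)],o,.044,0,0,8))
print("bar ends",e:=cp([(168,127),(125,268)],o,8,.092,s),e.mean(0),np.degrees(np.arctan2(*(e[0]-e[1])[::-1])))
print("rounds",cp([(330,182),(515,163)],o,8,.088,s))
o=(200,220)
print("ostart",rect(s,[(168,100),(666,84),(678,347),(174,362)],o,0,0,0,6))
print("pan rim",rect(s,[(199,146),(640,114),(656,318),(213,346)],o,.024,0,0,6))
print("handle end",cp([(40,255)],o,6,.033,s), cp([(200,246)],o,6,.033,s))
o=(220,180)
h=cp([(86,118),(412,178)],o,8,.166,s); print("hook bar",h,h.mean(0))
l=cp([(120,75),(393,124),(377,216),(101,167)],o,8,.167,s);print("lugs",l,l.mean(0))
print("base",rect(s,[(130,68),(468,125),(418,408),(95,350)],o,.008,0,0,8))
o=(105,165)
print("block",rect(s,[(33,78),(645,18),(659,281),(42,341)],o,.15,0,0,7))
for w in [[(165,245),(225,235)],[(358,220),(425,218)],[(550,210),(620,212)]]:
    print("loop",cp(w,o,7,.078,s))
E
```

```text
panel (array([ 0.5898, -0.2302]), array([0.2004, 0.0823, 0.2016, 0.0821]), np.float64(5.0))
bar ends [[ 0.60453522 -0.17309293]
 [ 0.55514102 -0.15695575]] [ 0.57983812 -0.16502434] -18.09231431658804
rounds [[ 0.5852509  -0.22896447]
 [ 0.59115582 -0.29321337]]
ostart (array([ 0.4292, -0.0428]), array([0.2456, 0.128 , 0.2439, 0.1275]), np.float64(1.08))
pan rim (array([ 0.4238, -0.046 ]), array([0.2127, 0.0973, 0.2104, 0.0953]), np.float64(3.19))
handle end [[0.41386669 0.13704142]] [[0.4172     0.06132113]]
hook bar [[ 0.57983179  0.05322663]
 [ 0.55887564 -0.05117296]] [0.56935371 0.00102684]
lugs [[ 0.59360127  0.04229376]
 [ 0.57638178 -0.04526622]
 [ 0.54646615 -0.03993319]
 [ 0.56351711  0.04816255]] [0.56999158 0.00131423]
base (array([0.5696, 0.0021]), array([0.1286, 0.108 , 0.1212, 0.1073]), np.float64(-10.73))
block (array([0.5974, 0.2555]), array([0.231 , 0.1015, 0.229 , 0.101 ]), np.float64(5.0))
loop [[0.58833925 0.3506558 ]
 [0.59212192 0.32681542]]
loop [[0.5975831  0.27376173]
 [0.59805957 0.2469241 ]]
loop [[0.60069827 0.19690491]
 [0.5995197  0.168817  ]]
```

```bash
cat >> h.py <<'E'
GP=.159
def mv(gp,yaw,roll=180.,pitch=0.,note=""):
    """rows target for grasp point gp with tool-down yaw; relative to measured pose"""
    o=ctrl.get_obs(); R0=Ro.from_euler('xyz',o["orientation"],degrees=True)
    R1=Ro.from_euler('xyz',[roll,pitch,yaw],degrees=True)
    p1=np.array(gp)-R1.apply([0,0,GP])
    d=R0.inv().apply(p1-o["tool_pos"]); r=(R0.inv()*R1).as_rotvec()
    n=int(max(np.ceil(np.linalg.norm(d)/.05),np.ceil(np.degrees(np.linalg.norm(r))/8.59)))
    print(note,"d",np.round(d,4),"r",np.round(r,3),"n",n)
def st():
    o=ctrl.get_obs(); R0=Ro.from_euler('xyz',o["orientation"],degrees=True)
    print("t %.2f"%o["clock"],"gp",np.round(o["tool_pos"]+R0.apply([0,0,GP]),4),"rpy",np.round(o["orientation"],2),"j",np.round(o["joint_pos"],1),"F",np.round(o["force"],1),"op",round(o["opening"],4))
E
python3 -c "
from h import *
st(); mv([.582,-.165,.15],-18)"
```

```text
t 1.90 gp [ 0.2806 -0.6139  0.2457] rpy [-180.     -0.   -155.43] j [-48.9  20.5   0.7   0.  -70.1 -16.5] F [-0.3 -0.4  0.4] op 0.0876
 d [-0.4607  0.283   0.0957] r [-0.    -0.    -2.399] n 16
```

carry_out --moves "0.03 -0.461 0.283 0.096 0 0 -2.399;0.03 -0.461 0.283 0.096 0 0 -2.399;0.03 -0.461 0.283 0.096 0 0 -2.399;0.03 -0.461 0.283 0.096 0 0 -2.399;0.03 -0.461 0.283 0.096 0 0 -2.399;0.03 -0.461 0.283 0.096 0 0 -2.399;0.03 -0.461 0.283 0.096 0 0 -2.399;0.03 -0.461 0.283 0.096 0 0 -2.399;0.03 -0.461 0.283 0.096 0 0 -2.399;0.03 -0.461 0.283 0.096 0 0 -2.399;0.03 -0.461 0.283 0.096 0 0 -2.399;0.03 -0.461 0.283 0.096 0 0 -2.399;0.03 -0.461 0.283 0.096 0 0 -2.399;0.03 -0.461 0.283 0.096 0 0 -2.399;0.03 -0.461 0.283 0.096 0 0 -2.399;0.03 -0.461 0.283 0.096 0 0 -2.399;0.03 -0.461 0.283 0.096 0 0 -2.399;0.03 -0.461 0.283 0.096 0 0 -2.399;0.03 -0.461 0.283 0.096 0 0 -2.399;0.03 -0.461 0.283 0.096 0 0 -2.399"

```text
clock: 3.9
tool_pos: [0.5822, -0.1649, 0.3087]
orientation: [180.0, 0.0, -18.1]
force: [0.6, 0.7, -0.1]
opening: 0.03
```

```bash
python3 -c "
from h import *
st(); s=ctrl.snapshot('side'); save(s,'s2.png')
mv([.582,-.165,.084],-18)"
```

```text
t 3.90 gp [ 0.5822 -0.1649  0.1497] rpy [180.    0.  -18.1] j [  2.7  18.5 -15.8   0.  -55.8  69.2] F [ 0.6  0.7 -0.1] op 0.03
 d [-0.0002  0.0002  0.0657] r [-0.    -0.    -0.001] n 2
```

View pics/s2.png

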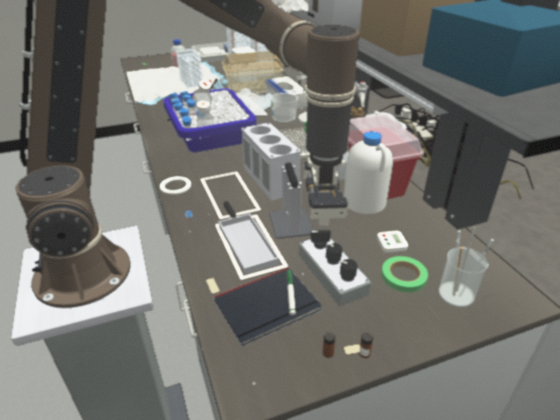

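The side view is now clear: block (270,155), hook/stand (292,195), panel (333,265) with the valve at (320,240), gripper above it at (325,200). Cross-checking the valve by triangulating.

```bash
python3 - <<'E'
from h import *
s=ctrl.snapshot("side"); save(s,"s3.png",(230,120,390,300),4)
P=(.5838,-.1655); 
pn=(.5895,-.2302)
L=[T(pn,5,box(.086,.204,.044)),T(pn,5,circ(.019,.088)),T(pn,5,circ(.019,.088,0,-.065)),T(T(pn,5,[(0,.065,0)])[0],-18,box(.05,.013,.092))]
draw(s,L,"s3.png",(270,220,390,310),6)
E
```

```text
(no output)
```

View pics/s3.png

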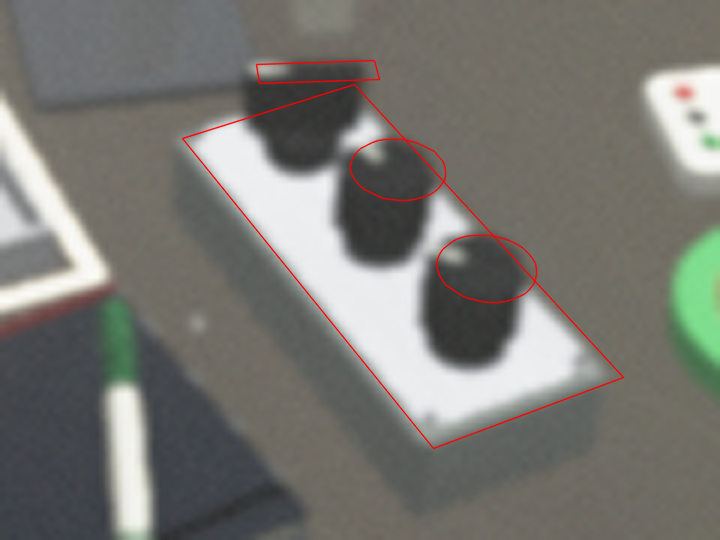

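```bash
python3 - <<'E'
from h import *
mv([.5795,-.165,.084],-18)
E
```

```text
d [-0.0025  0.001   0.0657] r [ 0.    -0.    -0.001] n 2
```

Descend, close, then turn clockwise gradually.

carry_out --moves "0.03 -0.0025 0.001 0.02 0 0 0;0.03 -0.0025 0.001 0.04 0 0 0;0.03 -0.0025 0.001 0.055 0 0 0;0.03 -0.0025 0.001 0.0655 0 0 0;0.03 -0.0025 0.001 0.0655 0 0 0;0.01 -0.0025 0.001 0.0655 0 0 0;0.005 -0.0025 0.001 0.0655 0 0 0;0.005 -0.0025 0.001 0.0655 0 0 0;0.005 -0.0025 0.001 0.0655 0 0 0;0.005 -0.0025 0.001 0.0655 0 0 0"

```text
clock: 5.0
tool_pos: [0.58, -0.1643, 0.2441]
orientation: [-179.9, -0.1, -18.0]
force: [-0.1, 5.6, 2.7]
opening: 0.0128
```

carry_out --moves "0.005 0 0 0 0 0 0.1;0.005 0 0 0 0 0 0.2;0.005 0 0 0 0 0 0.3;0.005 0 0 0 0 0 0.4;0.005 0 0 0 0 0 0.5;0.005 0 0 0 0 0 0.6;0.005 0 0 0 0 0 0.7;0.005 0 0 0 0 0 0.8;0.005 0 0 0 0 0 0.9;0.005 0 0 0 0 0 1.0;0.005 0 0 0 0 0 1.1;0.005 0 0 0 0 0 1.15;0.005 0 0 0 0 0 1.18"

```text
clock: 6.3
tool_pos: [0.5799, -0.1644, 0.2441]
orientation: [-179.9, 0.0, -85.7]
force: [-1.6, 5.0, 2.8]
opening: 0.013
```

```bash
python3 - <<'E'
from h import *
st(); print(ctrl.get_obs()["moment"])
E
```

```text
t 6.30 gp [ 0.5802 -0.1643  0.0851] rpy [-1.799e+02  3.000e-02 -8.566e+01] j [  2.7  22.3 -20.   -0.  -47.7   1.6] F [-1.6  5.   2.8] op 0.013
[1.89852123 0.26926919 0.48779761]
```

carry_out --moves "0.005 0 0 0 0 0 0.03;0.005 0 0 0 0 0 0.06;0.005 0 0 0 0 0 0.06;0.005 0 0 0 0 0 0.06"

```text
clock: 6.7
tool_pos: [0.58, -0.1646, 0.2441]
orientation: [-179.9, 0.0, -89.0]
force: [-0.8, 6.1, 5.4]
opening: 0.0134
```

```bash
python3 - <<'E'
from h import *
st(); print(ctrl.get_obs()["moment"])
E
```

```text
t 6.70 gp [ 0.5803 -0.1646  0.0851] rpy [-179.9     0.    -88.96] j [  2.7  22.3 -20.   -0.  -47.7  -1.7] F [-0.8  6.1  5.4] op 0.0134
[2.15231218 0.36851756 0.75515117]
```

carry_out --moves "0.005 0 0 0 0 0 -0.04;0.03 0 0 0 0 0 -0.04;0.03 0 0 0 0 0 -0.04;0.03 0 0 0 0 0 -0.04;0.03 0 0 -0.02 0 0 -0.04;0.03 0 0 -0.05 0 0 -0.04;0.03 0 0 -0.1 0 0 -0.04;0.03 0 0 -0.15 0 0 -0.04;0.03 0 0.09 -0.15 0 0 -0.04;0.03 0 0.13 -0.15 0 0 -0.04;0.03 0 0.13 -0.15 0 0 -0.04"

```text
clock: 7.8
tool_pos: [0.4464, -0.1675, 0.3932]
orientation: [180.0, 0.0, -86.8]
force: [-0.2, 0.3, 1.0]
opening: 0.03
```

```bash
python3 - <<'E'
from h import *
st()
s=ctrl.snapshot("top"); save(s,"t10.png",(295,175,375,225),8); save(s,"t10b.png")
E
```

```text
t 7.80 gp [ 0.4463 -0.1674  0.2342] rpy [ 1.7999e+02  3.0000e-02 -8.6820e+01] j [  3.1   2.1 -24.4  -0.  -63.5   0.1] F [-0.2  0.3  1. ] op 0.03
```

View pics/t10.png

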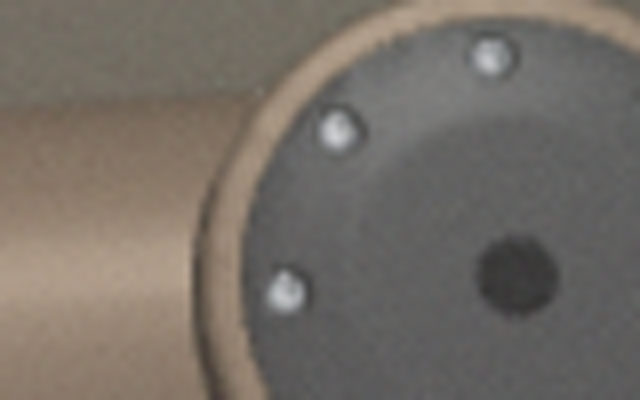

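View pics/t10b.png

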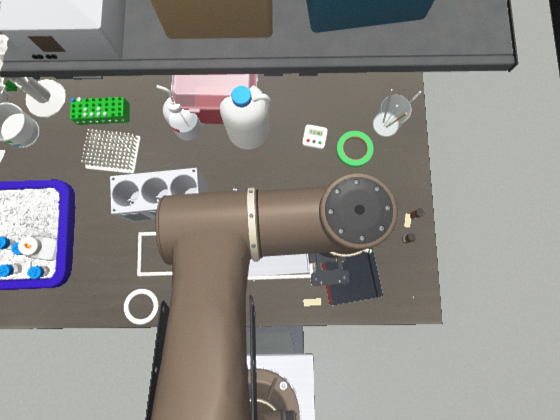

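```bash
cat >> h.py <<'E'
def mvR(gp,R1,note=""):
    o=ctrl.get_obs(); R0=Ro.from_euler('xyz',o["orientation"],degrees=True)
    p1=np.array(gp)-R1.apply([0,0,GP])
    d=R0.inv().apply(p1-o["tool_pos"]); r=(R0.inv()*R1).as_rotvec()
    n=int(max(np.ceil(np.linalg.norm(d)/.05),np.ceil(np.degrees(np.linalg.norm(r))/8.59)))
    print(note,"d",np.round(d,4),"r",np.round(r,3),"n",n)
def RY(yaw,tilt):
    """tool down, with jaws along world yaw+90(-); tilt deg about tool-jaw axis such that body leans to +y"""
    a=np.radians(yaw+90)
    return Ro.from_rotvec(-np.radians(tilt)*np.array([np.cos(a),np.sin(a),0]))*Ro.from_euler('xyz',[180,0,yaw],degrees=True)
E
python3 - <<'E'
from h import *
o=(200,220)
s=ctrl.snapshot("side")
pan=(.4238,-.046)
g=T(pan,3.2,[(0,.165,0)])[0]; print(g)
mvR([g[0],g[1],.10],RY(-86.8,20))
ot=(.4449,.2236)
L=[T(pan,3.2,box(.096,.214,.024)),T((pan),3.2,box(.016,.37,.033)),T(ot,1.02,box(.126,.244,0)),T((.4292,-.0428),1.08,box(.126,.244,0)),T((.5974,.2555),5,box(.1,.228,.15))]
draw(s,L,"s5.png",(180,110,330,280),4)
E
```

```text
[0.41458945 0.11874273 0.        ]
 d [-0.342   0.0153  0.1445] r [-0.     0.35  -0.001] n 8
```

View pics/s5.png

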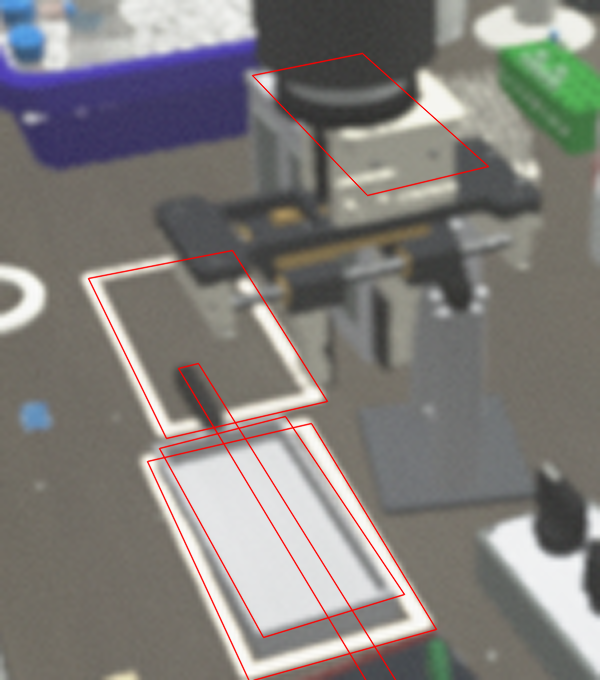

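carry_out --moves "0.04 -0.342 0.015 0.08 0 0.35 0;0.04 -0.342 0.015 0.08 0 0.35 0;0.04 -0.342 0.015 0.08 0 0.35 0;0.04 -0.342 0.015 0.08 0 0.35 0;0.04 -0.342 0.015 0.08 0 0.35 0;0.04 -0.342 0.015 0.08 0 0.35 0;0.04 -0.342 0.015 0.08 0 0.35 0;0.04 -0.342 0.015 0.145 0 0.35 0;0.04 -0.342 0.015 0.145 0 0.35 0;0.04 -0.342 0.015 0.145 0 0.35 0;0.04 -0.342 0.015 0.145 0 0.35 0"

```text
clock: 9.0
tool_pos: [0.4154, 0.1735, 0.2484]
orientation: [180.0, -20.1, -86.7]
force: [-0.3, 0.0, 0.7]
opening: 0.04
```

```bash
python3 - <<'E'
from h import *
st()
mvR([.4145,.1187,.027],RY(-86.8,20))
s=ctrl.snapshot("side"); save(s,"s6.png",(180,130,380,280),4)
E
```

```text
t 9.00 gp [0.4185 0.1188 0.0991] rpy [179.97 -20.13 -86.71] j [ 53.1  12.6 -42.6  16.4 -51.6 -62. ] F [-0.3  0.   0.7] op 0.04
 d [-0.0245  0.004   0.0676] r [ 0.    -0.002  0.001] n 2
```

View pics/s6.png

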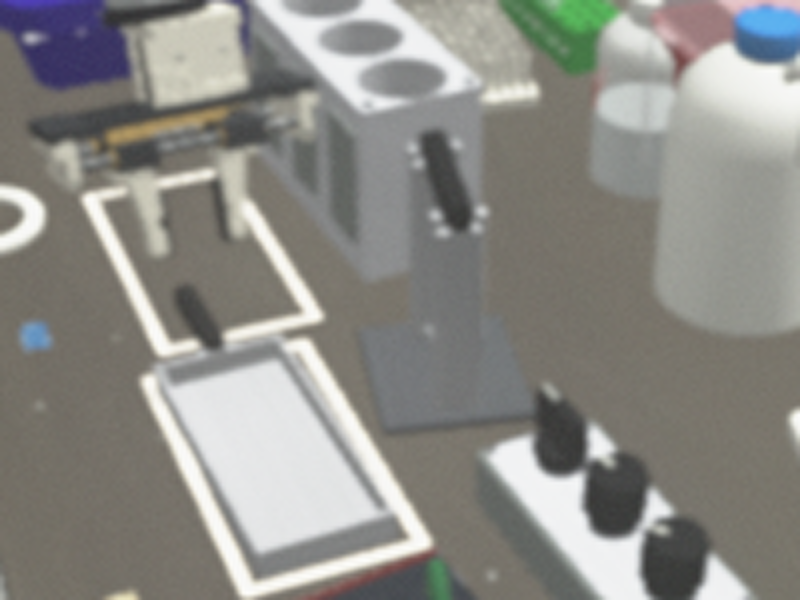

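The side view shows the valve bar at (557,425) lying along the row, and the fingers above the handle (197,317). Descend and grip.

carry_out --moves "0.04 -0.01 0.004 0.03 0 0 0;0.04 -0.02 0.004 0.055 0 0 0;0.04 -0.0245 0.004 0.0675 0 0 0;0.04 -0.0245 0.004 0.0675 0 0 0;0.01 -0.0245 0.004 0.0675 0 0 0;0.005 -0.0245 0.004 0.0675 0 0 0;0.005 -0.0245 0.004 0.0675 0 0 0;0.005 -0.0245 0.004 0.0675 0 0 0;0.005 -0.0245 0.004 0.0675 0 0 0"

```text
clock: 9.95
tool_pos: [0.4112, 0.1732, 0.1771]
orientation: [-179.9, -20.0, -86.8]
force: [-2.7, 2.2, 7.7]
opening: 0.0161
```

```bash
python3 - <<'E'
from h import *
st()
o=ctrl.get_obs()
g=(o["tool_pos"]+Ro.from_euler('xyz',o["orientation"],degrees=True).apply([0,0,GP]))
s=ctrl.snapshot("side"); save(s,"s7.png",(180,130,380,280),4)
pan=np.array([.4238,-.046]); off=g[:2]-T(pan,3.2,[(0,.165,0)])[0][:2]; print("off",off)
tgt=np.array([.4445,.2245]); yaw=1.0
gt=T(tgt,yaw,[(0,.165,0)])[0]; mvR([gt[0],gt[1],g[2]],RY(o["orientation"][2]-2.2,20))
E
```

```text
t 9.95 gp [0.4144 0.1189 0.0277] rpy [-179.94  -20.02  -86.77] j [ 53.   19.2 -48.1  20.2 -40.  -67.3] F [-2.7  2.2  7.7] op 0.0161
off [-0.00014418  0.00015483]
 d [-0.2523 -0.0447 -0.0919] r [-0.014 -0.     0.036] n 6
```

View pics/s7.png

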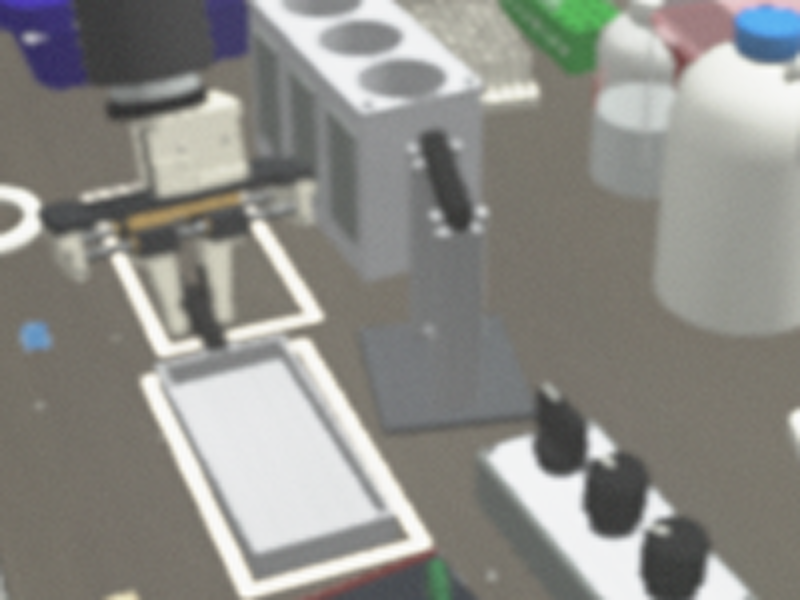

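```bash
cat >> h.py <<'E'
def path(wps,grip,nmax=20):
    """wps: list of (gp,R) -> print rows"""
    o=ctrl.get_obs(); R0=Ro.from_euler('xyz',o["orientation"],degrees=True); L=[]
    for gp,R1 in wps:
        p1=np.array(gp)-R1.apply([0,0,GP]); d=R0.inv().apply(p1-o["tool_pos"]); r=(R0.inv()*R1).as_rotvec()
        L.append(" ".join(["%g"%grip]+["%g"%(round(x,4)+0) for x in d]+["%g"%(round(x,3)+0) for x in r]))
    print(";".join(L))
def lin(a,b,n): return [np.array(a)+(np.array(b)-np.array(a))*k/n for k in range(1,n+1)]
E
python3 - <<'E'
from h import *
g=[.4144,.1189,.0277]
tgt=np.array([.4435,.2265]); gt=T(tgt,1.0,[(0,.165,0)])[0]; print(gt)
w=lin(g+[-86.8],[.432,.26,.0277,-88],9)+lin([.432,.26,.0277,-88],[.432,.35,.0277,-88.5],6)+lin([.432,.35,.0277,-88.5],[.432,gt[1],.0277,-89],4)
path([(x[:3],RY(x[3],20)) for x in w],.005)
E
```

```text
[0.44062035 0.39147487 0.        ]
0.005 -0.0145 -0.0031 -0.0053 -0.002 0 0.003;0.005 -0.0291 -0.0061 -0.0106 -0.003 0 0.005;0.005 -0.0438 -0.009 -0.0159 -0.004 0 0.007;0.005 -0.0584 -0.012 -0.0212 -0.004 0 0.009;0.005 -0.073 -0.015 -0.0265 -0.005 0 0.011;0.005 -0.0876 -0.0179 -0.0318 -0.006 0 0.014;0.005 -0.1022 -0.0209 -0.0372 -0.007 0 0.016;0.005 -0.1168 -0.0239 -0.0425 -0.008 0 0.018;0.005 -0.1314 -0.0268 -0.0478 -0.008 0 0.02;0.005 -0.1454 -0.0278 -0.0529 -0.009 0 0.022;0.005 -0.1595 -0.0287 -0.058 -0.009 0 0.023;0.005 -0.1736 -0.0296 -0.0632 -0.01 0 0.024;0.005 -0.1876 -0.0306 -0.0683 -0.01 0 0.026;0.005 -0.2017 -0.0315 -0.0734 -0.011 0 0.027;0.005 -0.2158 -0.0324 -0.0785 -0.011 0 0.028;0.005 -0.2255 -0.0331 -0.0821 -0.012 0 0.03;0.005 -0.2352 -0.0338 -0.0856 -0.013 0 0.032;0.005 -0.245 -0.0345 -0.0892 -0.014 0 0.035;0.005 -0.2547 -0.0352 -0.0927 -0.014 0 0.037
```

carry_out --moves "0.005 -0.0145 -0.003 -0.0053 -0.002 0 0.003;0.005 -0.029 -0.006 -0.0106 -0.003 0 0.005;0.005 -0.044 -0.009 -0.016 -0.004 0 0.007;0.005 -0.0585 -0.012 -0.0213 -0.004 0 0.009;0.005 -0.073 -0.015 -0.0266 -0.005 0 0.011;0.005 -0.0875 -0.018 -0.0318 -0.006 0 0.014;0.005 -0.102 -0.021 -0.0371 -0.007 0 0.016;0.005 -0.117 -0.024 -0.0426 -0.008 0 0.018;0.005 -0.1315 -0.0268 -0.0478 -0.008 0 0.02;0.005 -0.1455 -0.0278 -0.0529 -0.009 0 0.022;0.005 -0.1595 -0.0287 -0.058 -0.009 0 0.023;0.005 -0.1735 -0.0296 -0.0632 -0.01 0 0.024;0.005 -0.1875 -0.0306 -0.0683 -0.01 0 0.026;0.005 -0.2015 -0.0315 -0.0734 -0.011 0 0.027;0.005 -0.216 -0.0324 -0.0786 -0.011 0 0.028;0.005 -0.2255 -0.0331 -0.0821 -0.012 0 0.03;0.005 -0.235 -0.0338 -0.0856 -0.013 0 0.032;0.005 -0.245 -0.0345 -0.0892 -0.014 0 0.035;0.005 -0.2545 -0.0352 -0.0927 -0.014 0 0.037"

```text
clock: 11.9
tool_pos: [0.4305, 0.4434, 0.1764]
orientation: [179.9, -20.4, -89.0]
force: [0.4, -8.5, 5.8]
opening: 0.0157
```

```bash
python3 - <<'E'
from h import *
st()
s=ctrl.snapshot("side"); save(s,"s8.png",(180,80,380,280),3)
s=ctrl.snapshot("top"); save(s,"t8.png",(100,160,320,300),3.5)
E
```

```text
t 11.90 gp [0.4311 0.3879 0.0274] rpy [179.85 -20.41 -89.03] j [ 66.5  32.8 -18.3   9.7 -58.  -72. ] F [ 0.4 -8.5  5.8] op 0.0157
```

View pics/s8.png

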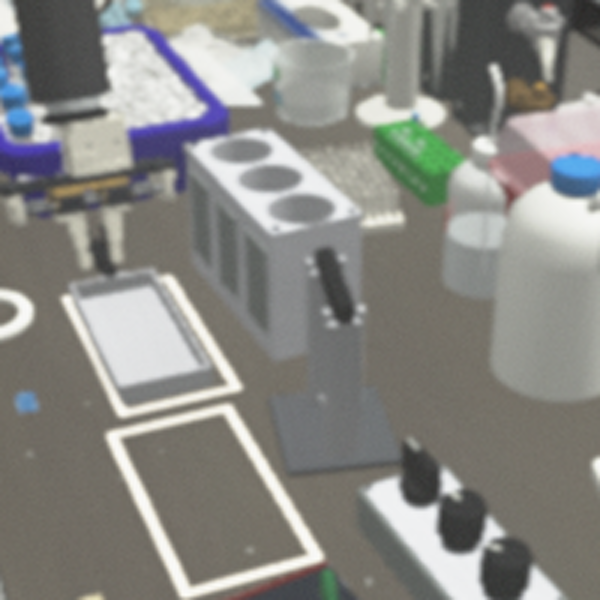

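View pics/t8.png

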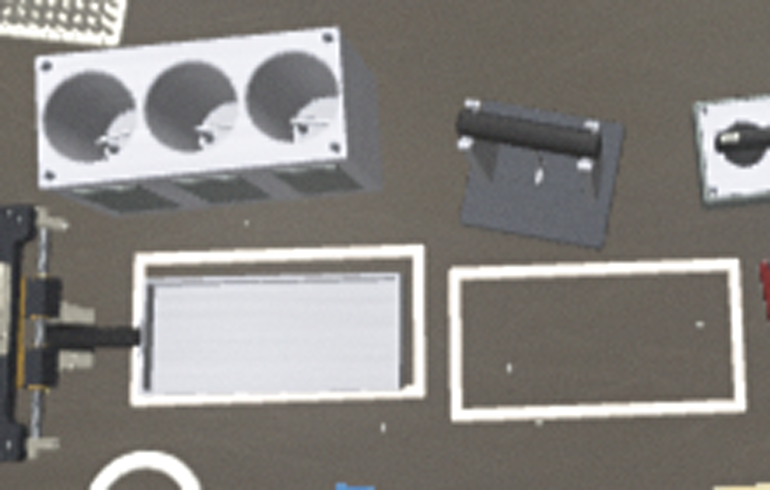

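carry_out --moves "0.005 0 -0.003 0 0 0 0;0.005 0.001 -0.006 0 0 0 0;0.005 0.002 -0.009 0.001 0 0 0;0.005 0.002 -0.0115 0.001 0 0 0;0.005 0.002 -0.0115 0.001 0 0 0;0.005 0.002 -0.0115 0.001 0 0 0"

```text
clock: 12.6
tool_pos: [0.4414, 0.4432, 0.1769]
orientation: [179.9, -20.1, -89.1]
force: [-8.5, 1.3, 10.8]
opening: 0.0158
```

```bash
python3 - <<'E'
from h import *
st()
s=ctrl.snapshot("top"); save(s,"t9.png",(130,220,230,290),8)
E
```

```text
t 12.60 gp [0.442  0.3886 0.0276] rpy [179.91 -20.09 -89.05] j [ 65.5  33.2 -17.5   9.9 -58.  -71.2] F [-8.5  1.3 10.8] op 0.0158
```

View pics/t9.png

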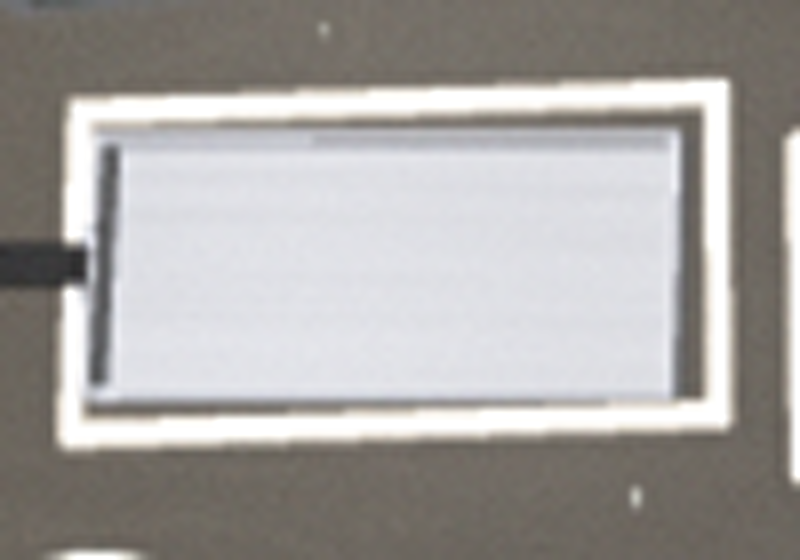

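```bash
cat >>h.py <<'E'
def pos_pan(s,pts,off,sc):
    pc,e,y=rect(s,pts,off,.024,0,0,sc); print("pan",pc,e,y)
E
python3 - <<'E'
from h import *
s=ctrl.snapshot("top"); o=(130,220)
pos_pan(s,[(93,133),(682,127),(674,400),(82,402)],o,8)
print(rect(s,[(67,99),(732,78),(733,428),(58,450)],o,0,0,0,8))
E
```

```text
pan [0.4423 0.2223] [0.2134 0.0979 0.2115 0.0965] -0.3
(array([0.4448, 0.2233]), array([0.2467, 0.1284, 0.2457, 0.1286]), np.float64(1.15))
```

carry_out --moves "0.04 0 0 0 0 0 0;0.04 0 0 0 0 0 0;0.04 0 0 0 0 0 0;0.04 0 0 -0.02 0 0 0;0.04 0 0 -0.05 0 0 0;0.04 0 0 -0.1 0 0 0;0.04 0 0 -0.15 0 0 0;0.04 0 0 -0.2 0 0 0;0.04 0 0 -0.2 0 0 0"

```text
clock: 13.6
tool_pos: [0.4421, 0.5147, 0.3714]
orientation: [-179.6, -19.5, -89.0]
force: [-0.2, 0.4, -0.2]
opening: 0.0406
```

```bash
python3 - <<'E'
from h import *
st()
s=ctrl.snapshot("top"); save(s,"t11.png",(105,165,215,285),5); save(s,"t11b.png")
s2=ctrl.snapshot("side"); save(s2,"s11.png",(240,120,330,230),7)
for n,x in(("top",s),("side",s2)):
    for l in ["loop_0","hook_toe","hook","cradle","purge_grip"]:
        r=ctrl.mark_of(x,l); print(n,l,[(np.round(q["at"],1).tolist(),round(q["confidence"],2)) for q in r])
E
```

```text
t 13.60 gp [0.4441 0.4617 0.2215] rpy [-179.61  -19.5   -89.01] j [ 68.   27.    1.7   7.9 -82.6 -69.2] F [-0.2  0.4 -0.2] op 0.0406
top loop_0 [([194.4, 188.2], 0.47), ([195.3, 162.8], 0.39), ([197.9, 134.6], 0.38)]
top hook_toe [([208.4, 254.2], 0.76)]
top hook [([199.9, 251.5], 0.57)]
top cradle [([198.1, 251.4], 0.88)]
top purge_grip [([198.4, 313.7], 0.69)]
side loop_0 [([173.7, 291.7], 0.47)]
side hook_toe [([275.8, 347.0], 0.33)]
side hook [([171.8, 291.3], 0.73)]
side cradle []
side purge_grip [([234.6, 318.8], 0.54)]
```

View pics/t11.png

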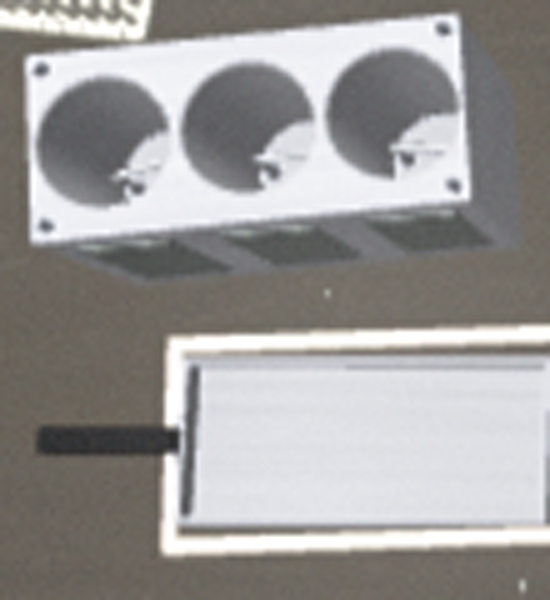

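View pics/s11.png

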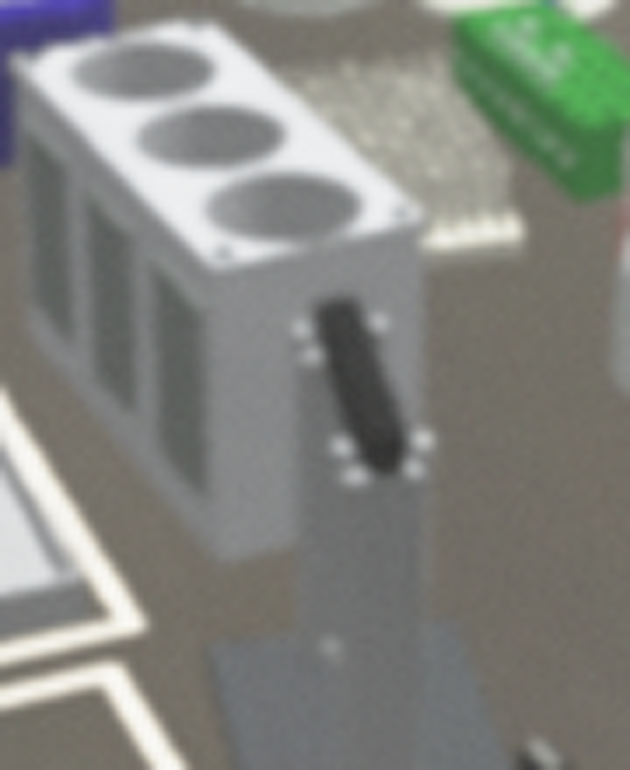

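View pics/t11b.png

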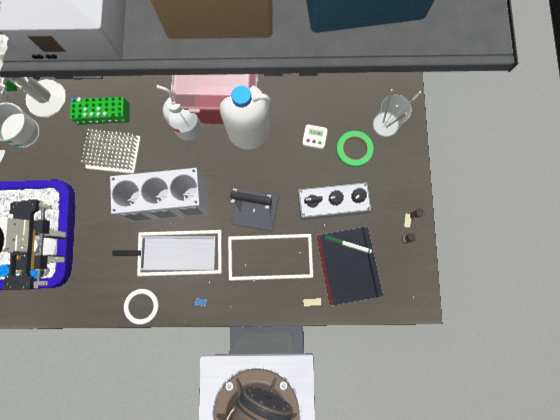

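```bash
cat >>h.py <<'E'
def loopL(c,yaw):
    return [T(c,yaw,[(0,.02,.042),(0,.02,.074),(0,-.02,.074),(0,-.02,.042)]),T(c,yaw,circ(.029,.042))]
E
python3 - <<'E'
from h import *
s=ctrl.snapshot("top")
B=(.5974,.2555)
np.save("top_loops.npy",s,allow_pickle=True)
w=[T(B,5,[(0,y,0)])[0] for y in(.076,0,-.076)]; print(w)
ims=[]
for g in (0,1):
    row=[]
    for k,(c,y) in enumerate(zip(w,(10,5,0))):
        L=[T(B,5,circ(.035,.15,0,.076*(1-k)))]
        if g: L+=loopL(c,y)
        u=[112,140,168][k]
        draw(s,L,"tmp.png",(u,172,u+34,210),7.5); row.append(cv2.imread("pics/tmp.png"))
    ims.append(np.hstack(row))
cv2.imwrite("pics/L1.png",np.vstack(ims))
E
```

```text
[array([0.59077616, 0.3312108 , 0.        ]), array([0.5974, 0.2555, 0.    ]), array([0.60402384, 0.1797892 , 0.        ])]
```

View pics/L1.png

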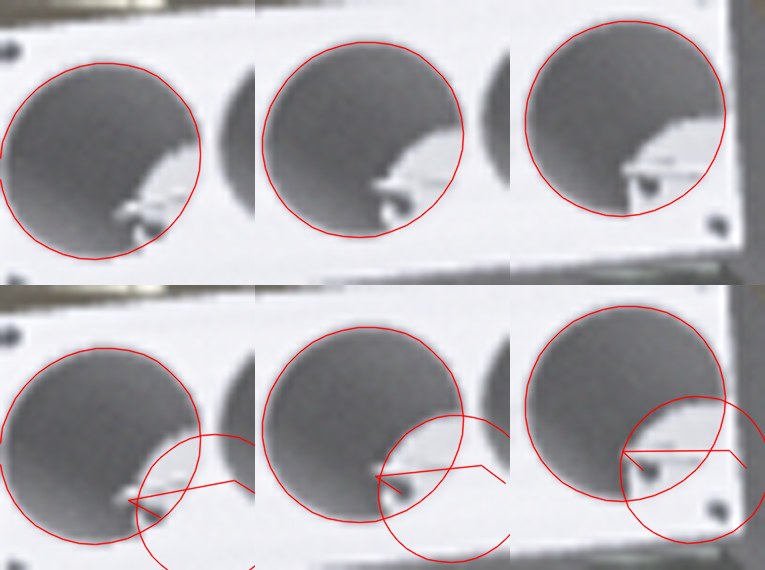

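```bash
cat > lp.py <<'E'
from h import *
import sys
s=np.load("top_loops.npy",allow_pickle=True).item()
B=(.5974,.2555)
w=[T(B,5,[(0,y,0)])[0] for y in(.076,0,-.076)]
adj=eval(sys.argv[1]); ims=[]
for g in (0,1):
    row=[]
    for k,(c,(dx,dy,y)) in enumerate(zip(w,adj)):
        L=loopL((c[0]+dx,c[1]+dy),y) if g else []
        u=[125,152,180][k]
        draw(s,L,"tmp.png",(u,186,u+17,206),15); row.append(cv2.imread("pics/tmp.png"))
    ims.append(np.hstack(row))
cv2.imwrite("pics/"+sys.argv[2],np.vstack(ims))
E
python3 lp.py "[(.001,.003,7),(.002,-.001,3),(-.001,-.001,-3)]" L2.png
```

```text
(no output)
```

View pics/L2.png

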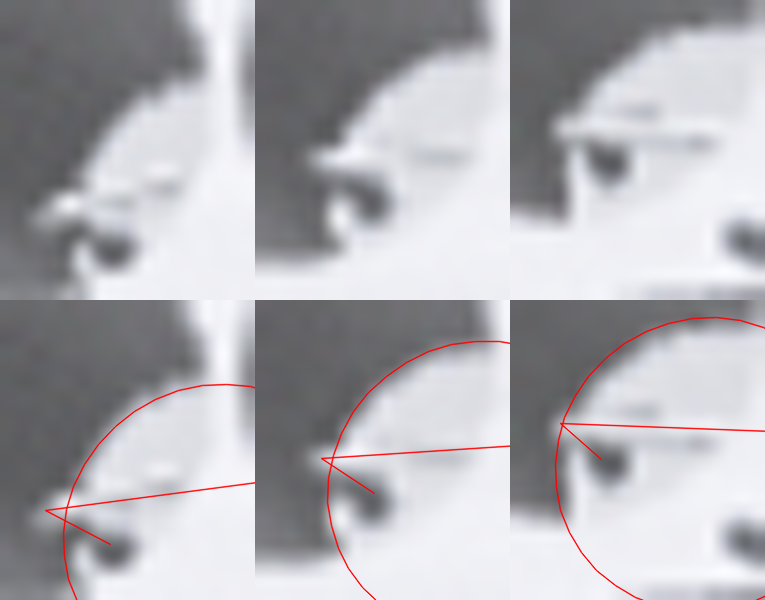

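```bash
python3 - <<'E'
from h import *
a=ctrl.snapshot("top"); b=ctrl.snapshot("side")
print("cap",tri([(a,241,97),(b,373,138)]))
for z in(0,.3,.5,.7): print(z,"shelf edge",onz(a,280,72,z)[:2],onz(a,180,72,z)[:2],"flask",onz(a,183,138,0)[:2])
save(b,"s12.png"); 
# toe check
for yaw in(-11,169):
  for sname,s in(("top",a),("side",b)):
    print(yaw,sname,proj(s,(*T((.5695,.0015),yaw,[(0,0,0)])[0][:2],.036)),proj(s,(*T((.5695,.0015),yaw,[(-.012,0,0)])[0][:2],.046)))
B=(.5695,.0015)
def hk(c,y,z): 
    return [T(c,y,box(.018,.106,z+.011)),T(c,y,[(0,0,z),(0,0,z-.13),(-.012,0,z-.13),(-.012,0,z-.12)])]
st_=lambda c,y:[T(c,y,box(.11,.124,.008)),T(c,y,box(.034,.1,.155))]
L=hk(B,-11,.166)+st_(B,-11)
draw(a,L,"h1.png",(220,180,290,240),8); draw(b,L,"h2.png",(255,150,345,240),7)
E
```

```text
cap [0.81886634 0.02093966 0.22224677]
0 shelf edge [ 1.01361173 -0.08004857] [1.01824703 0.23846533] flask [0.79739036 0.22248475]
0.3 shelf edge [ 0.83979318 -0.07740796] [0.84318933 0.15595803] flask [0.79739036 0.22248475]
0.5 shelf edge [ 0.72391415 -0.07564755] [0.7264842  0.10095317] flask [0.79739036 0.22248475]
0.7 shelf edge [ 0.60803512 -0.07388714] [0.60977907 0.0459483 ] flask [0.79739036 0.22248475]
-11 top [253.82579837 207.42435796] [252.80215856 210.8251946 ]
-11 side [292.08733501 214.38401574] [287.96594751 211.95471048]
169 top [253.82579837 207.42435796] [254.38528307 202.74471306]
169 side [292.08733501 214.38401574] [296.26814584 211.10320085]
```

View pics/h1.png

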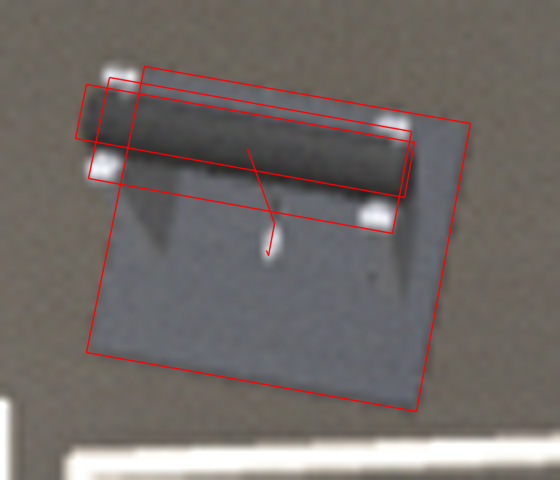

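View pics/h2.png

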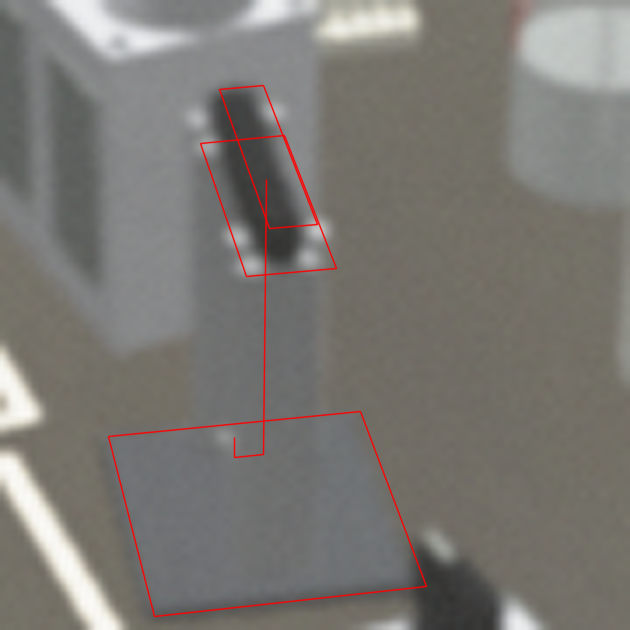

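View pics/s12.png

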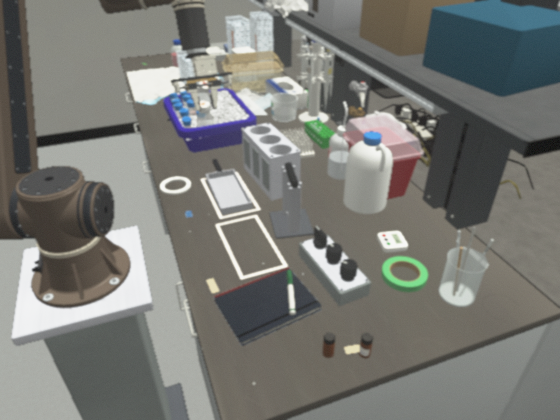

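```bash
python3 - <<'E'
from h import *
mvR([.5675,.0005,.26],RY(-100.8,0))
E
```

```text
d [ 0.5014 -0.1172  0.1242] r [-0.036 -0.349  0.204] n 11
```

carry_out --moves "0.05 0.501 -0.117 0.124 -0.036 -0.349 0.204;0.05 0.501 -0.117 0.124 -0.036 -0.349 0.204;0.05 0.501 -0.117 0.124 -0.036 -0.349 0.204;0.05 0.501 -0.117 0.124 -0.036 -0.349 0.204;0.05 0.501 -0.117 0.124 -0.036 -0.349 0.204;0.05 0.501 -0.117 0.124 -0.036 -0.349 0.204;0.05 0.501 -0.117 0.124 -0.036 -0.349 0.204;0.05 0.501 -0.117 0.124 -0.036 -0.349 0.204;0.05 0.501 -0.117 0.124 -0.036 -0.349 0.204;0.05 0.501 -0.117 0.124 -0.036 -0.349 0.204;0.05 0.501 -0.117 0.124 -0.036 -0.349 0.204;0.05 0.501 -0.117 0.124 -0.036 -0.349 0.204;0.05 0.501 -0.117 0.124 -0.036 -0.349 0.204;0.05 0.501 -0.117 0.124 -0.036 -0.349 0.204;0.05 0.501 -0.117 0.124 -0.036 -0.349 0.204"

```text
clock: 15.85
tool_pos: [0.567, 0.0019, 0.419]
orientation: [180.0, 0.0, -100.7]
force: [0.2, -0.6, -0.0]
opening: 0.0499
```

```bash
python3 - <<'E'
from h import *
st()
mvR([.5675,.0005,.1665],RY(-100.8,0))
s=ctrl.snapshot("side"); save(s,"s13.png",(230,80,390,240),5)
E
```

```text
t 15.85 gp [0.567 0.002 0.26 ] rpy [ 1.7997e+02  1.0000e-02 -1.0073e+02] j [ 20.    9.9 -11.9  -0.  -68.2 -30.7] F [ 0.2 -0.6 -0. ] op 0.0499
 d [ 0.0013 -0.0008  0.0935] r [0.    0.    0.001] n 2
```

View pics/s13.png

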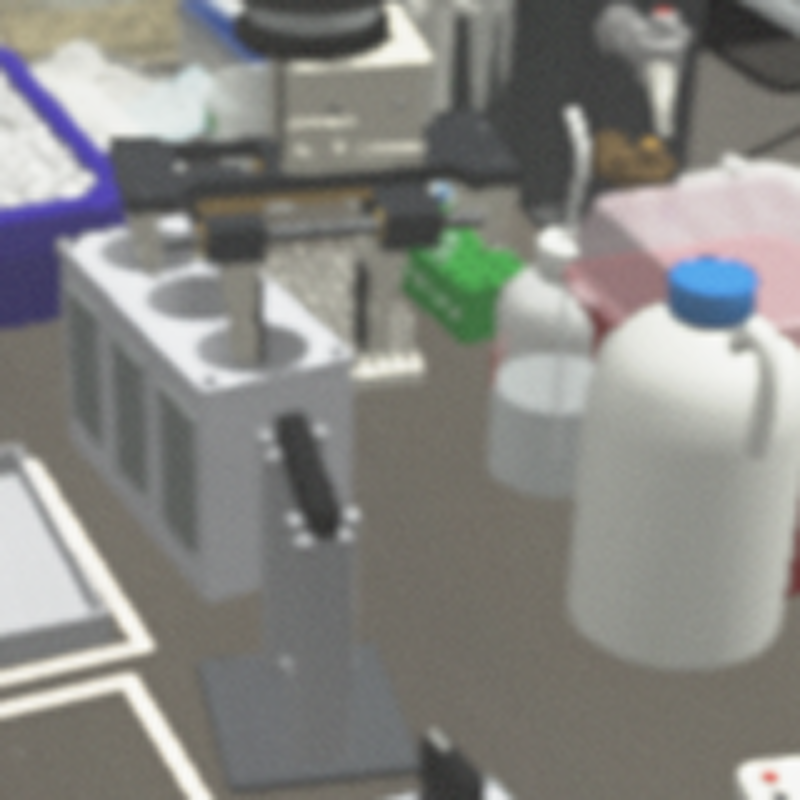

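Fingers straddle the bar at (310,475). Descend and close.

carry_out --moves "0.05 0.001 -0.001 0.03 0 0 0;0.05 0.001 -0.001 0.06 0 0 0;0.05 0.001 -0.001 0.08 0 0 0;0.05 0.001 -0.001 0.0935 0 0 0;0.05 0.001 -0.001 0.0935 0 0 0;0.05 0.001 -0.001 0.0935 0 0 0;0.02 0.001 -0.001 0.0935 0 0 0;0.01 0.001 -0.001 0.0935 0 0 0;0.005 0.001 -0.001 0.0935 0 0 0;0.005 0.001 -0.001 0.0935 0 0 0;0.005 0.001 -0.001 0.0935 0 0 0;0.005 0.001 -0.001 0.0935 0 0 0"

```text
clock: 17.1
tool_pos: [0.5678, -0.0002, 0.3258]
orientation: [180.0, 0.0, -100.8]
force: [-3.0, 1.1, 3.2]
opening: 0.0179
```

```bash
python3 - <<'E'
from h import *
st()
s=ctrl.snapshot("side"); save(s,"s14.png",(230,100,350,240),5)
E
```

```text
t 17.10 gp [ 5.678e-01 -2.000e-04  1.668e-01] rpy [ 1.7997e+02  1.0000e-02 -1.0081e+02] j [ 19.7  14.3 -19.3  -0.  -56.5 -30.5] F [-3.   1.1  3.2] op 0.0179
```

View pics/s14.png

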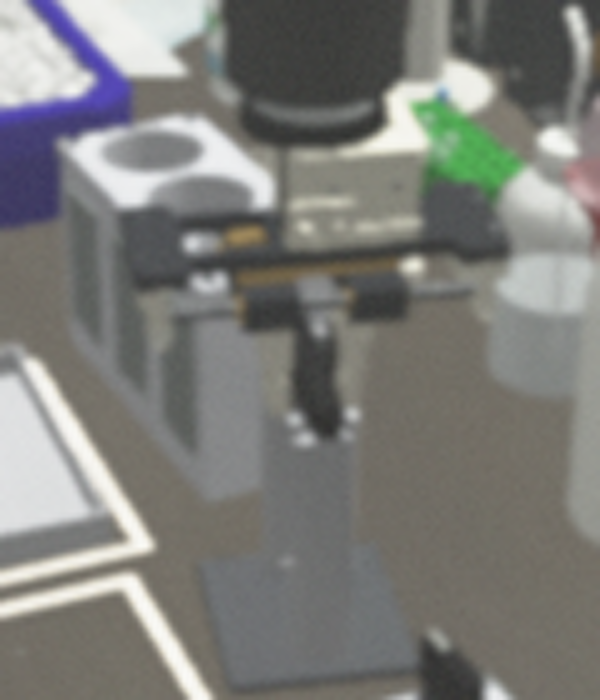

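carry_out --moves "0.005 0 0 -0.02 0 0 0;0.005 0 0 -0.04 0 0 0;0.005 0 0 -0.06 0 0 0;0.005 0 0 -0.08 0 0 0;0.005 0 0 -0.1 0 0 0;0.005 0 0 -0.12 0 0 0;0.005 0 0 -0.14 0 0 0;0.005 0 0 -0.16 0 0 0;0.005 0 0 -0.18 0 0 0;0.005 0 0 -0.18 0 0 0"

```text
clock: 18.15
tool_pos: [0.5685, -0.0003, 0.5081]
orientation: [-179.8, 0.1, -100.8]
force: [0.1, 0.3, -0.8]
opening: 0.0179
```

```bash
python3 - <<'E'
from h import *
st()
def ent(c,yaw,dx): return T(c,yaw,[(dx,0,0)])[0]
e=ent((.6015,.179),-4,.021); print(e)
mvR([e[0],e[1],.345],RY(-94,0))
a=ctrl.snapshot("top"); save(a,"t15.png",(105,150,285,285),4)
b=ctrl.snapshot("side"); save(b,"s15.png",(230,80,350,240),5)
E
```

```text
t 18.15 gp [ 5.691e-01 -1.000e-04  3.491e-01] rpy [-1.7978e+02  9.0000e-02 -1.0080e+02] j [ 19.7   7.5  -3.3   0.  -78.9 -30.5] F [ 0.1  0.3 -0.8] op 0.0179
[0.62244885 0.17753511 0.        ]
 d [-0.1848 -0.0197  0.0045] r [-0.004  0.001 -0.119] n 4
```

View pics/t15.png

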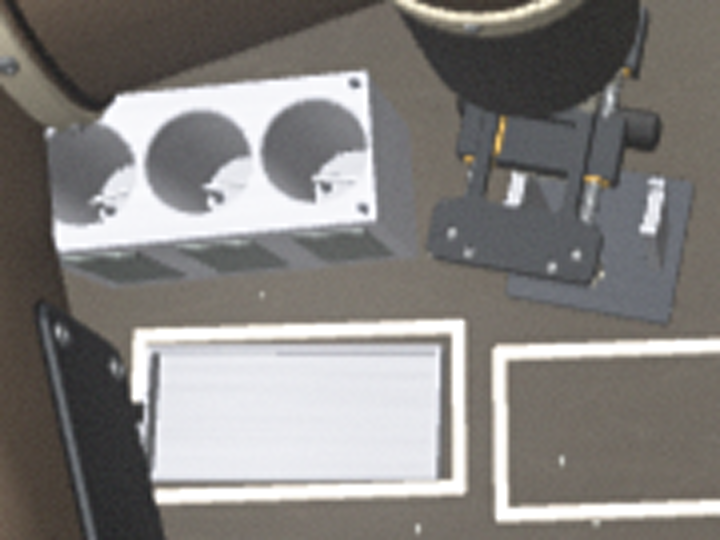

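View pics/s15.png

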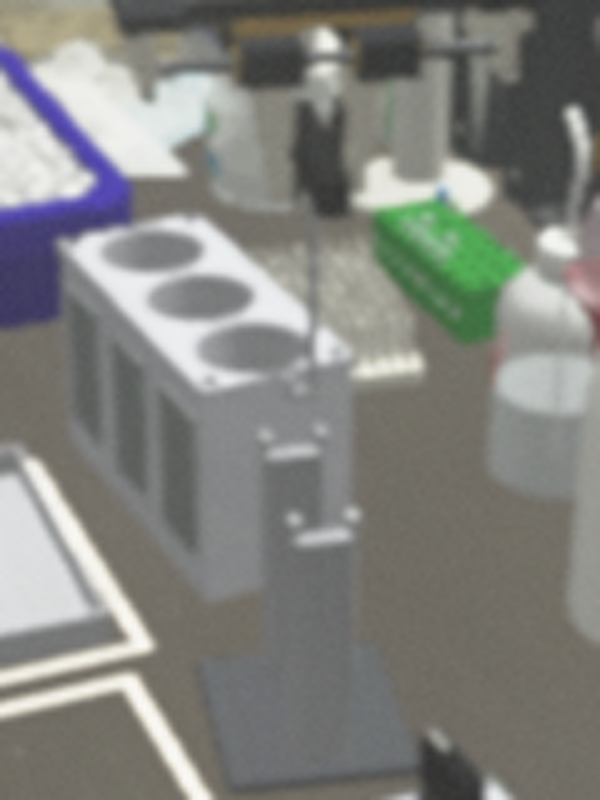

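```bash
cat >>h.py <<'E'
def hookL(gp,Rt,dz=0.0008):
    """hook model lines from tool pose (bar centre at gp - dz)"""
    # hook frame: z up=-tool z ; hook y along bar ; hook x: tool y=-x?  tool y=(sin yaw,-cos yaw)
    yaw=Ro.as_euler(Rt,'xyz',degrees=True)[2]+90
    q=np.array([(0,0,0),(0,0,-.13),(-.012,0,-.13),(-.012,0,-.12)])
    R=Rt*Ro.from_euler('xyz',[180,0,-90],degrees=True)  # approx hook frame
    X=Rt.apply([0,1,0]); X=-X if X[0]<0 else X
    Z=-Rt.apply([0,0,1]); 
    return np.array([np.array(gp)-Z*dz+X*p[0]+Z*p[2] for p in q])
def cur():
    o=ctrl.get_obs(); R0=Ro.from_euler('xyz',o["orientation"],degrees=True); return o["tool_pos"]+R0.apply([0,0,GP]),R0
E
python3 - <<'E'
from h import *
g,R=cur(); H=hookL(g,R); print(H)
b=ctrl.snapshot("side"); draw(b,[H],"s16.png",(270,110,310,165),12)
E
```

```text
[[ 5.67821691e-01 -5.52723423e-05  3.45148237e-01]
 [ 5.67738677e-01  3.96756657e-05  2.15148298e-01]
 [ 5.55951966e-01  2.29208908e-03  2.15157470e-01]
 [ 5.55958352e-01  2.28478539e-03  2.25157465e-01]]
```

View pics/s16.png

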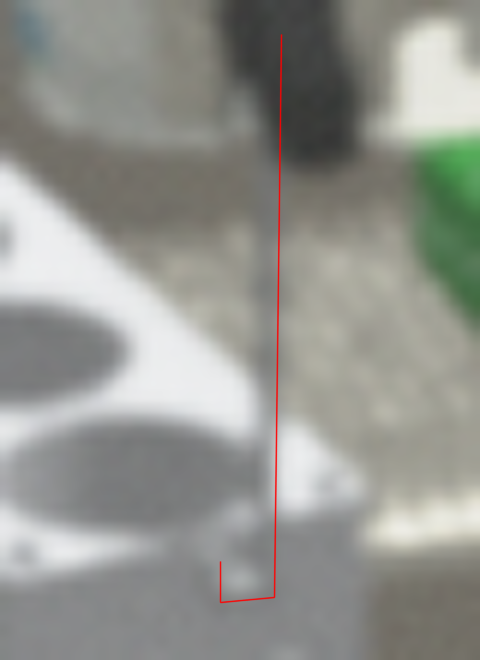

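```bash
python3 - <<'E'
from h import *
e=T((.600,.178),-4,[(.021,0,0)])[0]; print(e)
mvR([e[0],e[1],.345],RY(-94,0))
E
```

```text
[0.62094885 0.17653511 0.        ]
 d [-0.1835 -0.019   0.0003] r [ 0.002  0.    -0.119] n 4
```

carry_out --moves "0.005 -0.04 -0.004 0 0 0 -0.03;0.005 -0.08 -0.009 0 0 0 -0.06;0.005 -0.12 -0.013 0 0 0 -0.09;0.005 -0.16 -0.017 0 0 0 -0.119;0.005 -0.1835 -0.019 0 0.002 0 -0.119;0.005 -0.1835 -0.019 0 0.002 0 -0.119;0.005 -0.1835 -0.019 0 0.002 0 -0.119"

```text
clock: 19.0
tool_pos: [0.6211, 0.1768, 0.5041]
orientation: [180.0, -0.1, -94.0]
force: [-0.3, -0.5, -1.6]
opening: 0.0178
```

```bash
python3 - <<'E'
from h import *
st(); g,R=cur(); print(hookL(g,R))
b=ctrl.snapshot("side"); draw(b,[],"s17.png",(230,80,350,200),5)
mvR([.6209,.1765,.1838],RY(-94,0))
E
```

```text
t 19.00 gp [0.621  0.1766 0.3451] rpy [ 1.7997e+02 -8.0000e-02 -9.3970e+01] j [ 33.2  15.4   6.    0.  -80.8 -37.2] F [-0.3 -0.5 -1.6] op 0.0178
[[0.62103803 0.17659269 0.34427501]
 [0.62096726 0.17642007 0.21427515]
 [0.60899605 0.17725077 0.21428056]
 [0.6090015  0.17726405 0.22428055]]
 d [-0.0005  0.0002  0.1619] r [-0.    -0.001 -0.   ] n 4
```

View pics/s17.png

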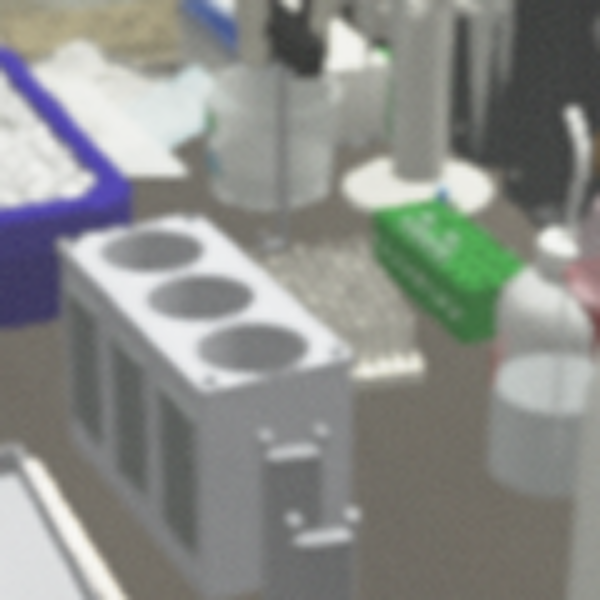

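carry_out --moves "0.005 0 0 0.02 0 0 0;0.005 0 0 0.04 0 0 0;0.005 0 0 0.06 0 0 0;0.005 0 0 0.08 0 0 0;0.005 0 0 0.1 0 0 0;0.005 0 0 0.115 0 0 0;0.005 0 0 0.13 0 0 0;0.005 0 0 0.14 0 0 0;0.005 0 0 0.15 0 0 0;0.005 0 0 0.1615 0 0 0;0.005 0 0 0.1615 0 0 0;0.005 0 0 0.1615 0 0 0"

```text
clock: 20.25
tool_pos: [0.6215, 0.1764, 0.3441]
orientation: [-179.9, -0.0, -94.0]
force: [-0.1, 0.2, -1.5]
opening: 0.0179
```

```bash
python3 - <<'E'
from h import *
st(); g,R=cur(); H=hookL(g,R); print(H)
b=ctrl.snapshot("side"); draw(b,[],"s18.png",(230,80,350,200),5)
a=ctrl.snapshot("top"); draw(a,[],"t18.png",(105,160,225,260),6)
E
```

```text
t 20.25 gp [0.6217 0.1764 0.1851] rpy [-1.7991e+02 -1.0000e-02 -9.3990e+01] j [ 33.1  20.2  -8.    0.1 -61.7 -37.2] F [-0.1  0.2 -1.5] op 0.0179
[[0.62172207 0.17635551 0.18431833]
 [0.62192592 0.17631329 0.05431849]
 [0.60995496 0.17714735 0.05429945]
 [0.60993928 0.1771506  0.06429944]]
```

View pics/s18.png

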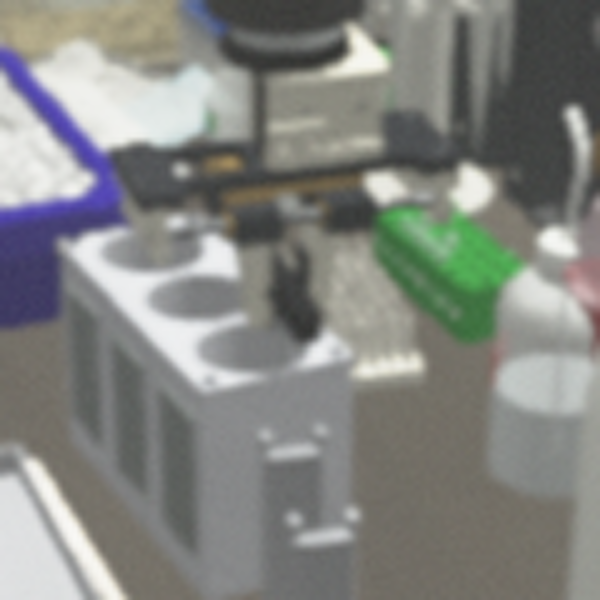

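View pics/t18.png

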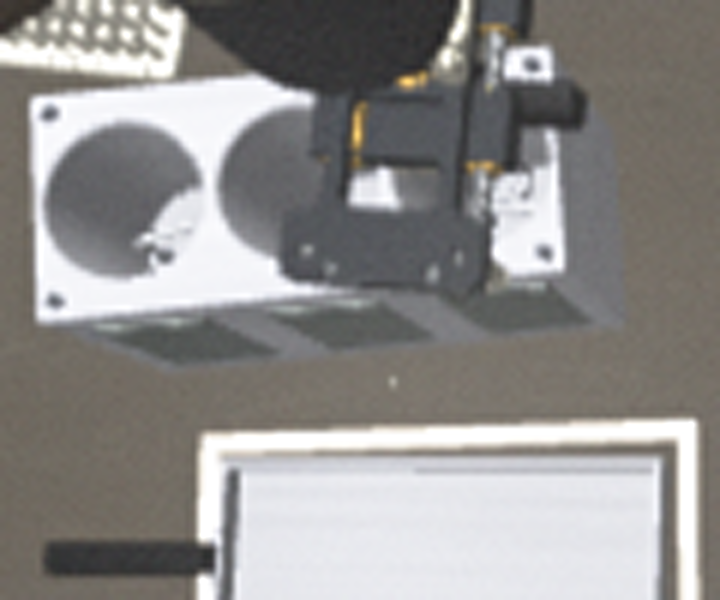

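carry_out --moves "0.005 0 0.003 0.001 0 0 0;0.005 0 0.006 0.001 0 0 0;0.005 0 0.009 0.001 0 0 0;0.005 0 0.011 0.001 0 0 0;0.005 0 0.013 0.001 0 0 0;0.005 0 0.0145 0.001 0 0 0;0.005 0 0.016 0.001 0 0 0;0.005 0 0.016 0.001 0 0 0"

```text
clock: 21.15
tool_pos: [0.6053, 0.1776, 0.3431]
orientation: [-179.9, 0.0, -94.0]
force: [-0.3, -0.1, -1.0]
opening: 0.0175
```

```bash
python3 - <<'E'
from h import *
st(); g,R=cur(); H=hookL(g,R); print(H[1])
a=ctrl.snapshot("top"); draw(a,[],"t19.png",(160,175,210,215),14)
E
```

```text
t 21.15 gp [0.6055 0.1776 0.1841] rpy [-1.7991e+02  1.0000e-02 -9.3990e+01] j [ 34.1  18.9 -10.1   0.1 -60.9 -38.1] F [-0.3 -0.1 -1. ] op 0.0175
[0.6057447  0.17758531 0.05327661]
```

View pics/t19.png

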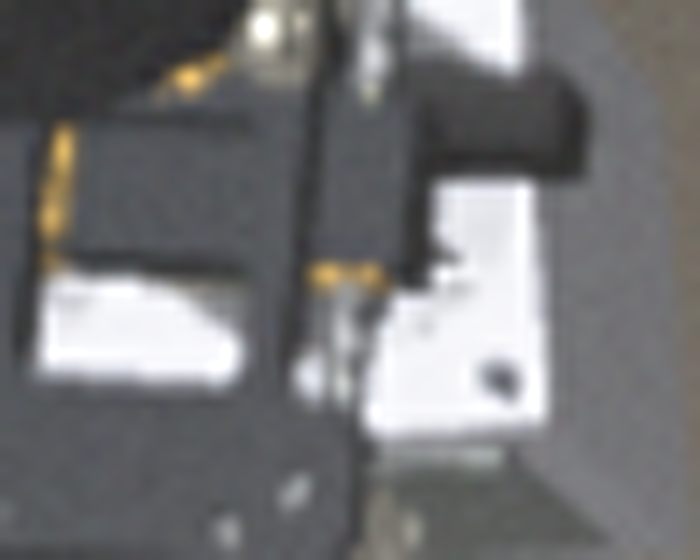

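carry_out --moves "0.005 0 0 -0.004 0 0 0;0.005 0 0 -0.008 0 0 0;0.005 0 0 -0.012 0 0 0;0.005 0 0 -0.015 0 0 0;0.005 0 0 -0.018 0 0 0;0.005 0 0 -0.021 0 0 0;0.005 0 0 -0.024 0 0 0;0.005 0 0 -0.027 0 0 0;0.005 0 0 -0.03 0 0 0;0.005 0 0 -0.033 0 0 0;0.005 0 0 -0.033 0 0 0;0.005 0 0 -0.033 0 0 0"

```text
clock: 22.4
tool_pos: [0.6053, 0.1776, 0.376]
orientation: [-179.9, 0.0, -94.0]
force: [-0.8, 0.5, -3.2]
opening: 0.0178
```

```bash
python3 - <<'E'
from h import *
F=[]
for i in range(4):
    a=ctrl.snapshot("side"); F.append(ctrl.get_obs()["force"])
print(np.round(F,2)); st()
a=ctrl.snapshot("top"); draw(a,[],"t20.png",(110,165,230,265),6)
E
```

```text
[[-0.04 -0.85 -3.03]
 [ 0.15  0.65 -3.8 ]
 [-0.56  0.56 -3.01]
 [ 0.45 -0.53 -2.16]]
t 22.60 gp [0.6055 0.1775 0.2168] rpy [-1.7993e+02 -1.0000e-02 -9.3990e+01] j [ 34.1  17.5  -7.6   0.1 -64.8 -38.1] F [ 0.4 -0.5 -2.2] op 0.0176
```

View pics/t20.png

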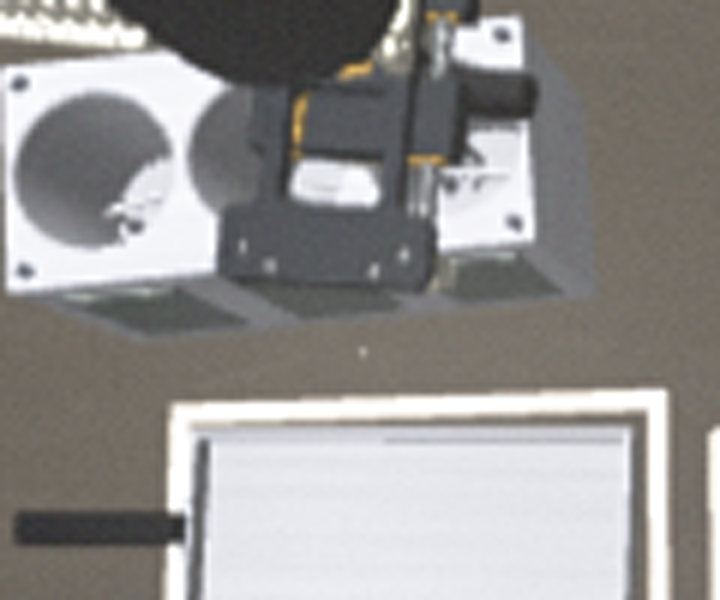

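carry_out --moves "0.005 0 0 -0.005 0 0 0;0.005 0 0 -0.012 0 0 0;0.005 0 0 -0.02 0 0 0;0.005 0 0 -0.03 0 0 0;0.005 0 0 -0.04 0 0 0;0.005 0 0 -0.05 0 0 0;0.005 0 0 -0.06 0 0 0;0.005 0 0 -0.07 0 0 0;0.005 0 0 -0.08 0 0 0;0.005 0 0 -0.09 0 0 0;0.005 0 0 -0.1 0 0 0;0.005 0 0 -0.11 0 0 0;0.005 0 0 -0.12 0 0 0;0.005 0 0 -0.13 0 0 0;0.005 0 0 -0.14 0 0 0;0.005 0 0 -0.148 0 0 0;0.005 0 0 -0.152 0 0 0;0.005 0 0 -0.154 0 0 0;0.005 0 0 -0.154 0 0 0"

```text
clock: 24.55
tool_pos: [0.6051, 0.1776, 0.53]
orientation: [-179.9, 0.0, -94.0]
force: [-0.7, 0.5, -3.4]
opening: 0.0182
```

```bash
python3 - <<'E'
from h import *
st(); g,R=cur(); H=hookL(g,R); print(H[1])
a=ctrl.snapshot("side"); draw(a,[],"s20.png",(230,80,350,200),5)
a=ctrl.snapshot("top"); draw(a,[],"t21.png",(110,165,230,265),6)
E
```

```text
t 24.55 gp [0.6053 0.1776 0.371 ] rpy [-1.7992e+02  1.0000e-02 -9.4000e+01] j [ 34.1  13.5   6.8   0.  -83.2 -38.1] F [-0.7  0.5 -3.4] op 0.0182
[0.60551712 0.17758337 0.24020693]
```

View pics/s20.png

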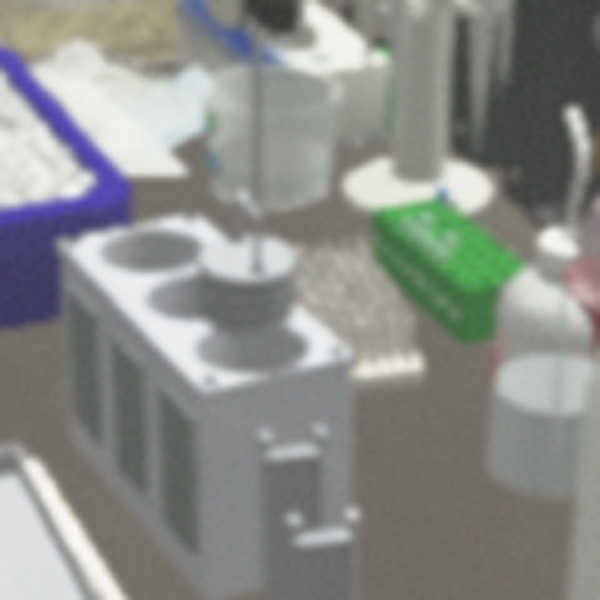

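View pics/t21.png

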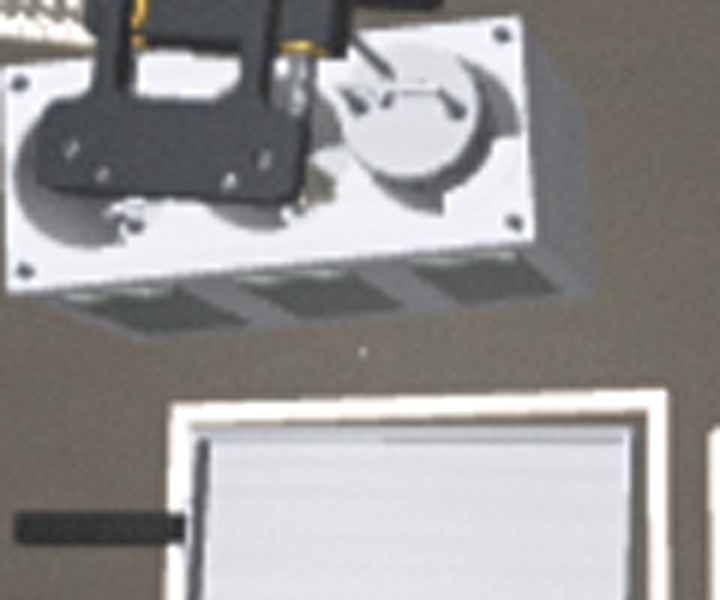

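carry_out --moves "0.005 0.0003 0.0015 0 0 0 0;0.005 0.001 0.005 0 0 0 0;0.005 0.0024 0.011 0 0 0 0;0.005 0.004 0.018 0 0 0 0;0.005 0.006 0.027 0 0 0 0;0.005 0.0079 0.036 0 0 0 0;0.005 0.0101 0.046 0 0 0 0;0.005 0.0123 0.056 0 0 0 0;0.005 0.0145 0.066 0 0 0 0;0.005 0.0167 0.076 0 0 0 0;0.005 0.0189 0.086 0 0 0 0;0.005 0.0211 0.096 0 0 0 0;0.005 0.0233 0.106 0 0 0 0;0.005 0.0255 0.116 0 0 0 0;0.005 0.0277 0.126 0 0 0 0;0.005 0.0297 0.135 0 0 0 0;0.005 0.0316 0.143 0 0 0 0;0.005 0.0328 0.149 0 0 0 0;0.005 0.0337 0.153 0 0 0 0;0.005 0.034 0.155 0 0 0 0"

```text
clock: 26.65
tool_pos: [0.4478, 0.1544, 0.5299]
orientation: [-179.9, 0.0, -94.0]
force: [0.6, 0.6, -3.6]
opening: 0.0179
```

```bash
python3 - <<'E'
from h import *
st(); g,R=cur(); H=hookL(g,R); print(H[1])
a=ctrl.snapshot("side"); draw(a,[],"s21.png",(190,80,310,220),5)
a=ctrl.snapshot("top"); draw(a,[],"t22.png",(110,165,240,285),5)
E
```

```text
t 26.65 gp [0.4481 0.1544 0.3709] rpy [-1.799e+02  1.000e-02 -9.398e+01] j [ 42.9  -2.4 -11.2   0.1 -81.2 -46.9] F [ 0.6  0.6 -3.6] op 0.0179
[0.44830365 0.15443586 0.24009377]
```

View pics/s21.png

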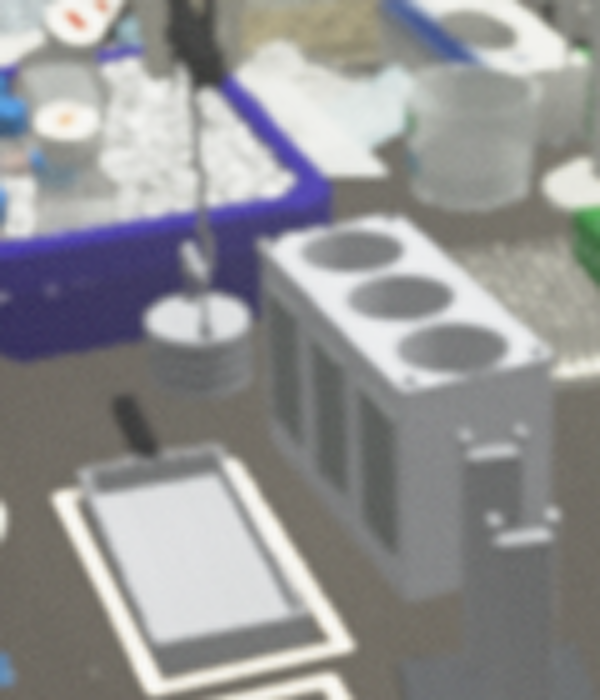

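View pics/t22.png

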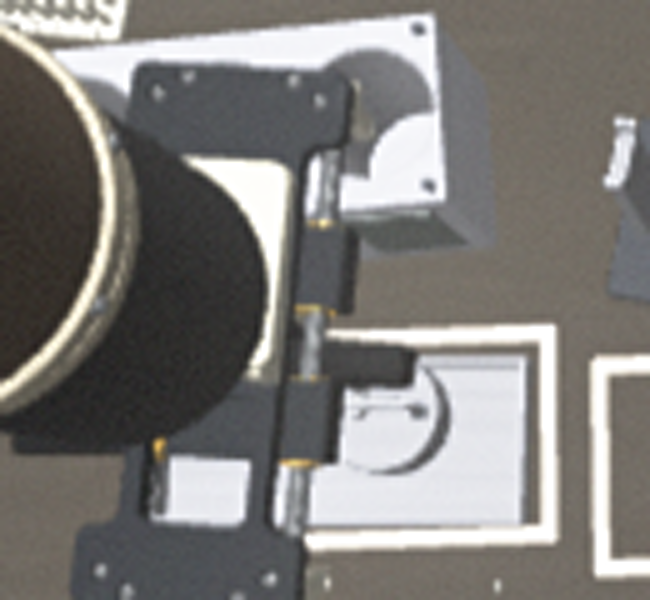

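carry_out --moves "0.005 0 0 0.004 0 0 0;0.005 0 0 0.012 0 0 0;0.005 0 0 0.022 0 0 0;0.005 0 0 0.034 0 0 0;0.005 0 0 0.046 0 0 0;0.005 0 0 0.058 0 0 0;0.005 0 0 0.07 0 0 0;0.005 0 0 0.082 0 0 0;0.005 0 0 0.094 0 0 0;0.005 0 0 0.106 0 0 0;0.005 0 0 0.118 0 0 0;0.005 0 0 0.128 0 0 0;0.005 0 0 0.137 0 0 0;0.005 0 0 0.144 0 0 0;0.005 0 0 0.15 0 0 0;0.005 0 0 0.154 0 0 0;0.005 0 0 0.157 0 0 0;0.005 0 0 0.159 0 0 0;0.005 0 0 0.16 0 0 0;0.005 0 0 0.16 0 0 0"

```text
clock: 28.75
tool_pos: [0.4484, 0.1545, 0.3699]
orientation: [-179.9, 0.0, -94.0]
force: [-1.0, -1.7, -2.7]
opening: 0.018
```

```bash
python3 - <<'E'
from h import *
st(); g,R=cur(); H=hookL(g,R); print(H[1])
a=ctrl.snapshot("side"); draw(a,[],"s22.png",(190,80,310,220),5)
E
```

```text
t 28.75 gp [0.4487 0.1545 0.2109] rpy [-1.799e+02  1.000e-02 -9.399e+01] j [ 42.9   2.9 -26.8   0.1 -60.2 -46.9] F [-1.  -1.7 -2.7] op 0.018
[0.44890858 0.15446246 0.08005566]
```

View pics/s22.png

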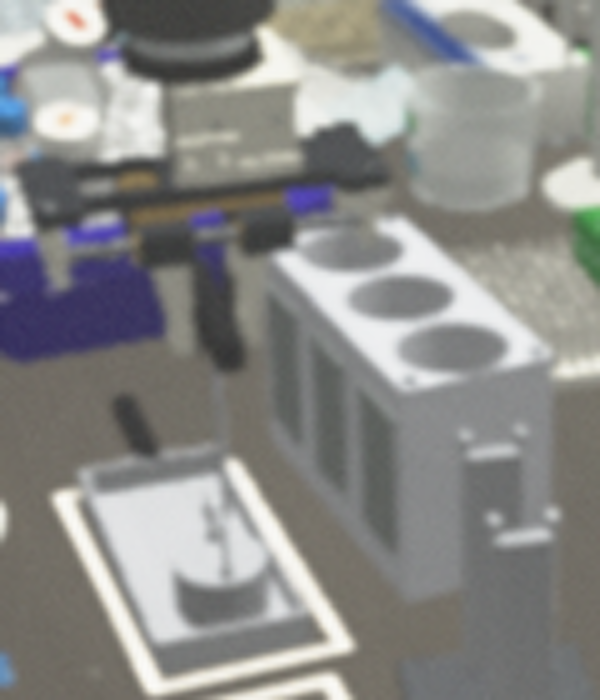

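carry_out --moves "0.005 0 0 0.0015 0 0 0;0.005 0 0 0.003 0 0 0;0.005 0 0 0.0045 0 0 0;0.005 0 0 0.006 0 0 0;0.005 0 0 0.0072 0 0 0;0.005 0 0 0.0084 0 0 0;0.005 0 0 0.0096 0 0 0;0.005 0 0 0.0108 0 0 0;0.005 0 0 0.012 0 0 0;0.005 0 0 0.0135 0 0 0;0.005 0 0 0.015 0 0 0;0.005 0 0 0.0165 0 0 0;0.005 0 0 0.018 0 0 0;0.005 0 0 0.0195 0 0 0;0.005 0 0 0.0195 0 0 0;0.005 0 0 0.0195 0 0 0"

```text
clock: 30.4
tool_pos: [0.4484, 0.1544, 0.3503]
orientation: [-179.9, 0.0, -94.0]
force: [0.3, 0.3, -2.0]
opening: 0.0175
```

```bash
python3 - <<'E'
from h import *
st(); g,R=cur(); H=hookL(g,R); print(H[1])
a=ctrl.snapshot("side"); draw(a,[],"s23.png",(195,150,275,220),10)
F=[]
for i in range(4):
    b=ctrl.snapshot("top"); F.append(ctrl.get_obs()["force"][2])
print(np.round(F,1)); draw(b,[],"t23.png",(130,220,240,290),7)
E
```

```text
t 30.40 gp [0.4487 0.1544 0.1913] rpy [-179.91    0.    -93.99] j [ 42.9   4.  -28.5   0.1 -57.5 -46.9] F [ 0.3  0.3 -2. ] op 0.0175
[0.44886964 0.15441128 0.06047004]
[-2.6 -1.2 -1.3 -0.5]
```

View pics/s23.png

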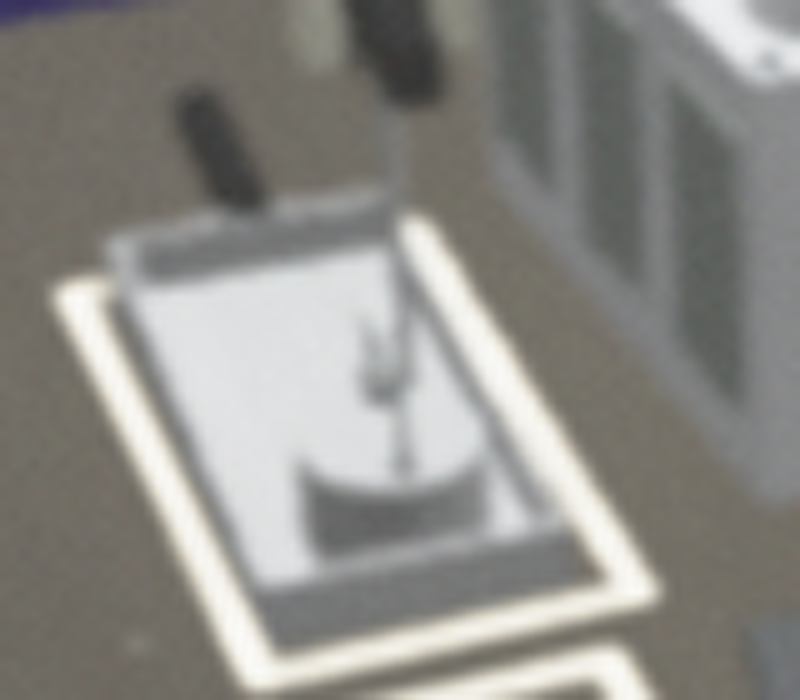

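View pics/t23.png

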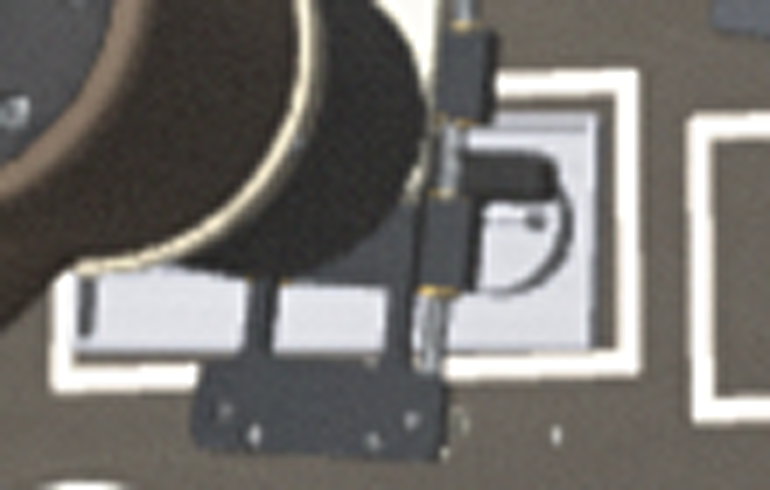

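carry_out --moves "0.005 0 0 0.002 0 0 0;0.005 0 -0.003 0.002 0 0 0;0.005 0 -0.006 0.002 0 0 0;0.005 0 -0.009 0.002 0 0 0;0.005 0 -0.012 0.002 0 0 0;0.005 0 -0.015 0.002 0 0 0;0.005 0 -0.018 0.002 0 0 0;0.005 0 -0.0195 0.002 0 0 0;0.005 0 -0.0195 0.002 0 0 0;0.005 0 -0.0195 -0.01 0 0 0;0.005 0 -0.0195 -0.025 0 0 0"

```text
clock: 31.75
tool_pos: [0.4676, 0.153, 0.3758]
orientation: [-180.0, -0.1, -94.0]
force: [-0.1, 0.1, -0.7]
opening: 0.0172
```

```bash
python3 - <<'E'
from h import *
st(); g,R=cur(); H=hookL(g,R); print(H[1])
a=ctrl.snapshot("side"); draw(a,[],"s24.png",(195,140,275,220),8)
E
```

```text
t 31.75 gp [0.4677 0.1528 0.2168] rpy [-1.7996e+02 -5.0000e-02 -9.3990e+01] j [ 41.1   4.4 -24.3   0.1 -61.2 -45.1] F [-0.1  0.1 -0.7] op 0.0172
[0.46778892 0.15268304 0.08597826]
```

View pics/s24.png

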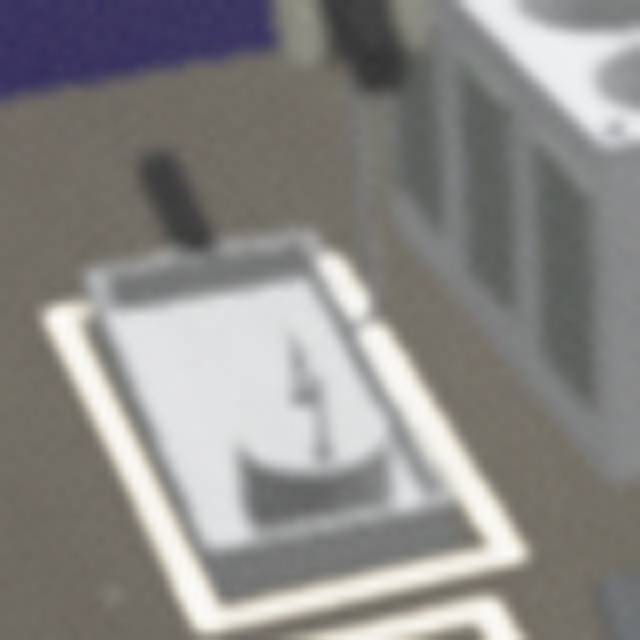

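carry_out --moves "0.005 0 0 -0.02 0 0 0;0.005 0 0 -0.05 0 0 0;0.005 0 0 -0.08 0 0 0;0.005 0 0 -0.11 0 0 0;0.005 0 0 -0.135 0 0 0;0.005 0 0 -0.135 0 0 0"

```text
clock: 32.4
tool_pos: [0.4679, 0.1531, 0.5147]
orientation: [-179.6, 0.2, -94.0]
force: [0.3, 0.0, -2.2]
opening: 0.0175
```

```bash
sed -i 's/\.074/.076/g' h.py; python3 lp.py "[(.001,.002,7),(.001,-.003,2),(-.003,-.005,-5)]" L3.png
```

```text
(no output)
```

View pics/L3.png

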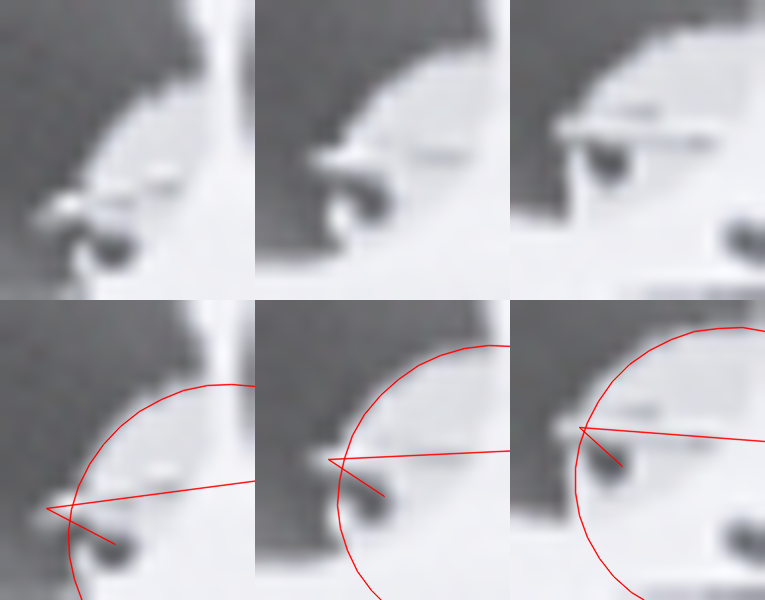

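```bash
python3 - <<'E'
from h import *
st(); e=T((.5972,.251),2,[(.021,0,0)])[0]; print(e)
mvR([e[0],e[1],.345],RY(-88,0))
a=ctrl.snapshot("top"); save(a,"t30.png",(105,160,265,290),5)
E
```

```text
t 32.40 gp [0.4691 0.1536 0.3557] rpy [-179.57    0.23  -93.97] j [ 41.1  -0.4 -11.1   0.1 -78.8 -45.1] F [ 0.3  0.  -2.2] op 0.0175
[0.61818721 0.25173289 0.        ]
 d [-0.1088 -0.143   0.0122] r [-0.008  0.004 -0.104] n 4
```

View pics/t30.png

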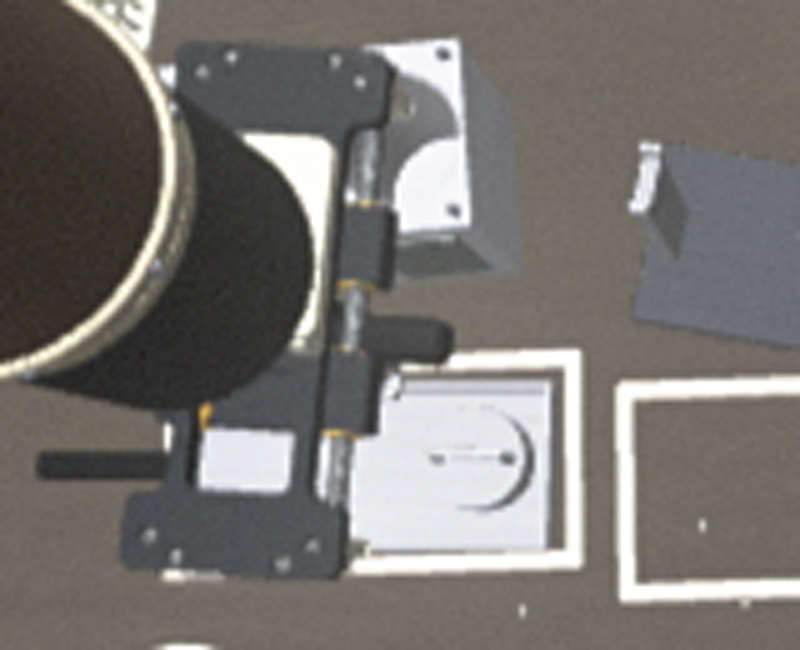

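carry_out --moves "0.005 -0.02 -0.026 0 0 0 -0.02;0.005 -0.05 -0.065 0 0 0 -0.05;0.005 -0.08 -0.105 0.005 -0.004 0.002 -0.08;0.005 -0.1 -0.131 0.01 -0.008 0.004 -0.104;0.005 -0.1088 -0.143 0.012 -0.008 0.004 -0.104;0.005 -0.1088 -0.143 0.012 -0.008 0.004 -0.104;0.005 -0.1088 -0.143 0.012 -0.008 0.004 -0.104;0.005 -0.1088 -0.143 0.012 -0.008 0.004 -0.104"

```text
clock: 33.25
tool_pos: [0.6173, 0.2513, 0.4986]
orientation: [179.6, -0.2, -88.0]
force: [0.8, 0.0, -1.0]
opening: 0.018
```

```bash
python3 - <<'E'
from h import *
st();g,R=cur(); H=hookL(g,R); print(H[1])
mvR([.6182,.2517,.1838],RY(-88,0))
E
```

```text
t 33.25 gp [0.6162 0.2507 0.3396] rpy [179.61  -0.21 -88.03] j [ 38.9  17.6   8.5  -0.1 -81.3 -36.9] F [ 0.8  0.  -1. ] op 0.018
[0.61533808 0.25013457 0.20879846]
 d [-0.001  -0.002   0.1558] r [ 0.007 -0.004 -0.001] n 4
```

carry_out --moves "0.005 -0.001 -0.002 0.015 0.007 -0.004 0;0.005 -0.001 -0.002 0.035 0.007 -0.004 0;0.005 -0.001 -0.002 0.055 0.007 -0.004 0;0.005 -0.001 -0.002 0.075 0.007 -0.004 0;0.005 -0.001 -0.002 0.095 0.007 -0.004 0;0.005 -0.001 -0.002 0.11 0.007 -0.004 0;0.005 -0.001 -0.002 0.125 0.007 -0.004 0;0.005 -0.001 -0.002 0.137 0.007 -0.004 0;0.005 -0.001 -0.002 0.147 0.007 -0.004 0;0.005 -0.001 -0.002 0.156 0.007 -0.004 0;0.005 -0.001 -0.002 0.156 0.007 -0.004 0;0.005 -0.001 -0.002 0.156 0.007 -0.004 0"

```text
clock: 34.45
tool_pos: [0.6189, 0.2521, 0.3428]
orientation: [-180.0, 0.0, -88.0]
force: [0.5, 0.2, -0.8]
opening: 0.0176
```

```bash
python3 - <<'E'
from h import *
st();g,R=cur(); H=hookL(g,R); print(H[1])
e=T((.5972,.251),2,[(.0055,0,0)])[0]; print(e)
mvR([e[0],e[1],.1838],RY(-88,0))
E
```

```text
t 34.45 gp [0.619  0.2522 0.1838] rpy [-1.7996e+02  1.0000e-02 -8.8030e+01] j [ 38.8  22.3  -5.    0.  -62.6 -36.9] F [ 0.5  0.2 -0.8] op 0.0176
[0.61913039 0.25222106 0.05303422]
[0.60269665 0.25119195 0.        ]
 d [0.0004 0.0162 0.    ] r [-0.001  0.    -0.   ] n 1
```

carry_out --moves "0.005 0.0004 0.003 0 0 0 0;0.005 0.0004 0.006 0 0 0 0;0.005 0.0004 0.009 0 0 0 0;0.005 0.0004 0.011 0 0 0 0;0.005 0.0004 0.013 0 0 0 0;0.005 0.0004 0.0145 0 0 0 0;0.005 0.0004 0.016 0 0 0 0;0.005 0.0004 0.0165 0 0 0 0;0.005 0.0004 0.0165 0 0 0 0;0.005 0.0004 0.0165 -0.006 0 0 0;0.005 0.0004 0.0165 -0.01 0 0 0;0.005 0.0004 0.0165 -0.014 0 0 0;0.005 0.0004 0.0165 -0.017 0 0 0;0.005 0.0004 0.0165 -0.02 0 0 0;0.005 0.0004 0.0165 -0.023 0 0 0;0.005 0.0004 0.0165 -0.026 0 0 0;0.005 0.0004 0.0165 -0.03 0 0 0;0.005 0.0004 0.0165 -0.034 0 0 0;0.005 0.0004 0.0165 -0.034 0 0 0"

```text
clock: 36.35
tool_pos: [0.6025, 0.2512, 0.3774]
orientation: [-179.9, 0.0, -88.0]
force: [0.1, -0.2, -3.6]
opening: 0.0175
```

```bash
python3 - <<'E'
from h import *
F=[]
for i in range(5):
    a=ctrl.snapshot("top"); F.append(ctrl.get_obs()["force"])
print(np.round(F,1).tolist()); st();g,R=cur(); H=hookL(g,R); print(H[1])
draw(a,[],"t31.png",(105,160,225,260),6)
E
```

```text
[[-0.2, 0.8, -3.4], [-0.7, 0.4, -3.7], [-1.0, -0.1, -3.5], [-0.5, 0.3, -2.5], [-0.5, 0.4, -3.0]]
t 36.60 gp [0.6022 0.2511 0.2173] rpy [-1.800e+02  1.000e-02 -8.803e+01] j [ 39.7  19.5  -4.7  -0.  -65.8 -37.8] F [-0.5  0.4 -3. ] op 0.0179
[0.60225163 0.25114864 0.08647359]
```

View pics/t31.png

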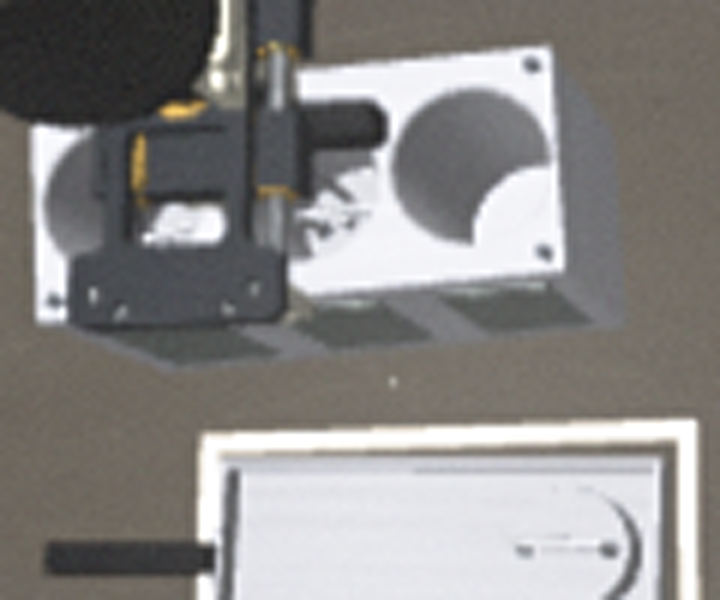

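Load is felt (about −3.3 N vs −1.2). Lift out.

carry_out --moves "0.005 0 0 -0.005 0 0 0;0.005 0 0 -0.012 0 0 0;0.005 0 0 -0.02 0 0 0;0.005 0 0 -0.03 0 0 0;0.005 0 0 -0.04 0 0 0;0.005 0 0 -0.05 0 0 0;0.005 0 0 -0.06 0 0 0;0.005 0 0 -0.07 0 0 0;0.005 0 0 -0.08 0 0 0;0.005 0 0 -0.09 0 0 0;0.005 0 0 -0.1 0 0 0;0.005 0 0 -0.11 0 0 0;0.005 0 0 -0.12 0 0 0;0.005 0 0 -0.13 0 0 0;0.005 0 0 -0.14 0 0 0;0.005 0 0 -0.148 0 0 0;0.005 0 0 -0.152 0 0 0;0.005 0 0 -0.154 0 0 0;0.005 0 0 -0.154 0 0 0"

```text
clock: 38.5
tool_pos: [0.6022, 0.2511, 0.5305]
orientation: [-180.0, 0.0, -88.0]
force: [0.5, -0.2, -3.6]
opening: 0.018
```

```bash
python3 - <<'E'
from h import *
st(); g,R=cur(); H=hookL(g,R); print(H[1])
a=ctrl.snapshot("side"); draw(a,[],"s32.png",(230,80,350,200),5)
a=ctrl.snapshot("top"); draw(a,[],"t32.png",(110,160,240,280),6)
E
```

```text
t 38.50 gp [0.6023 0.2512 0.3715] rpy [-1.7998e+02  2.0000e-02 -8.8030e+01] j [ 39.7  15.7   9.8  -0.  -84.1 -37.8] F [ 0.5 -0.2 -3.6] op 0.018
[0.60232797 0.25122649 0.24073484]
```

View pics/s32.png

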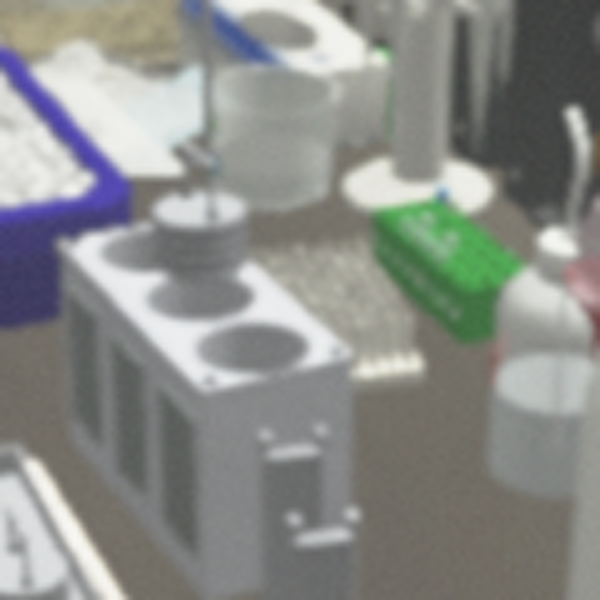

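View pics/t32.png

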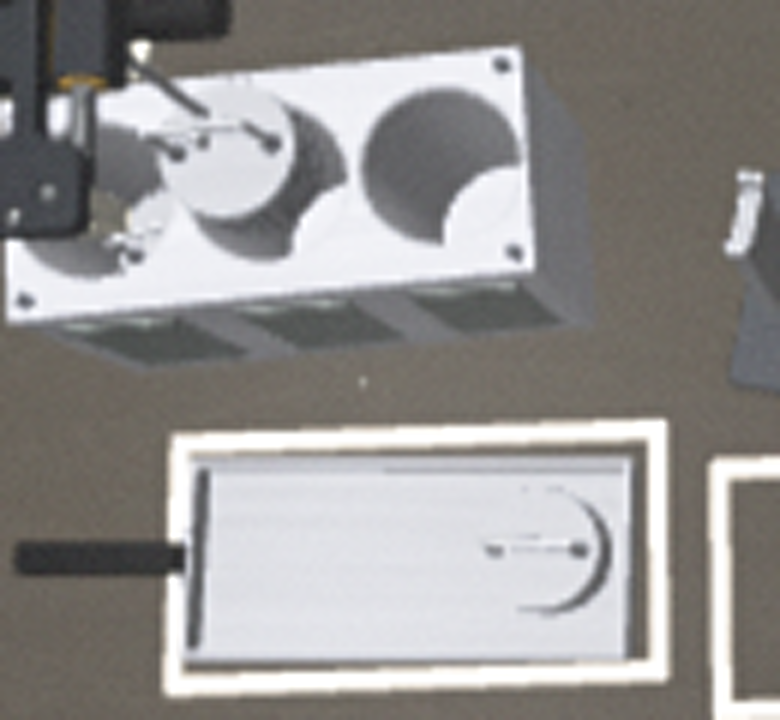

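```bash
python3 - <<'E'
from h import *
a=ctrl.snapshot("top")
for x in(492,580): print(onz(a,110+x/6,160+551/6,.076))
E
```

```text
[0.44025097 0.16846639 0.076     ]
[0.43976757 0.12824985 0.076     ]
```

carry_out --moves "0.005 0.0002 0.0015 0 0 0 0;0.005 0.0008 0.005 0 0 0 0;0.005 0.0017 0.011 0 0 0 0;0.005 0.0028 0.018 0 0 0 0;0.005 0.0042 0.027 0 0 0 0;0.005 0.0056 0.036 0 0 0 0;0.005 0.0072 0.046 0 0 0 0;0.005 0.0088 0.056 0 0 0 0;0.005 0.0103 0.066 0 0 0 0;0.005 0.0119 0.076 0 0 0 0;0.005 0.0135 0.086 0 0 0 0;0.005 0.015 0.096 0 0 0 0;0.005 0.0166 0.106 0 0 0 0;0.005 0.0182 0.116 0 0 0 0;0.005 0.0198 0.126 0 0 0 0;0.005 0.0212 0.135 0 0 0 0;0.005 0.0224 0.143 0 0 0 0;0.005 0.0234 0.149 0 0 0 0;0.005 0.024 0.153 0 0 0 0;0.005 0.0243 0.155 0 0 0 0"

```text
clock: 40.65
tool_pos: [0.4479, 0.2214, 0.5306]
orientation: [-180.0, 0.0, -88.0]
force: [0.2, -0.4, -3.1]
opening: 0.0177
```

carry_out --moves "0.005 0 0 0.004 0 0 0;0.005 0 0 0.012 0 0 0;0.005 0 0 0.022 0 0 0;0.005 0 0 0.034 0 0 0;0.005 0 0 0.046 0 0 0;0.005 0 0 0.058 0 0 0;0.005 0 0 0.07 0 0 0;0.005 0 0 0.082 0 0 0;0.005 0 0 0.094 0 0 0;0.005 0 0 0.106 0 0 0;0.005 0 0 0.118 0 0 0;0.005 0 0 0.128 0 0 0;0.005 0 0 0.137 0 0 0;0.005 0 0 0.144 0 0 0;0.005 0 0 0.15 0 0 0;0.005 0 0 0.154 0 0 0;0.005 0 0 0.157 0 0 0;0.005 0 0 0.159 0 0 0;0.005 0 0 0.16 0 0 0;0.005 0 0 0.16 0 0 0"

```text
clock: 42.65
tool_pos: [0.4483, 0.2216, 0.3705]
orientation: [-180.0, 0.0, -88.0]
force: [0.3, 0.3, -3.5]
opening: 0.0177
```

```bash
python3 - <<'E'
from h import *
st(); g,R=cur(); H=hookL(g,R); print(H[1])
a=ctrl.snapshot("side"); draw(a,[],"s33.png",(190,120,290,220),6)
E
```

```text
t 42.65 gp [0.4483 0.2216 0.2115] rpy [-1.7997e+02  3.0000e-02 -8.8030e+01] j [ 48.9   5.5 -23.9   0.  -60.6 -46.9] F [ 0.3  0.3 -3.5] op 0.0177
[0.44841838 0.2216984  0.08072554]
```

View pics/s33.png

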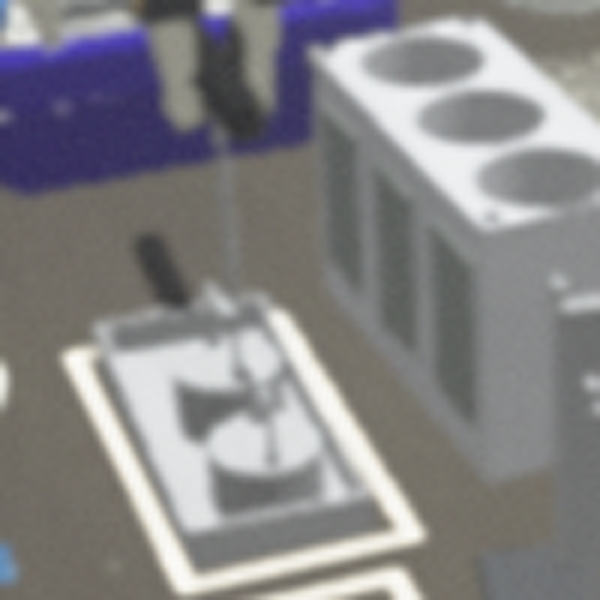

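Clear of the first cartridge. Fine lowering then disengage.

carry_out --moves "0.005 0 0 0.0015 0 0 0;0.005 0 0 0.003 0 0 0;0.005 0 0 0.0045 0 0 0;0.005 0 0 0.006 0 0 0;0.005 0 0 0.0072 0 0 0;0.005 0 0 0.0084 0 0 0;0.005 0 0 0.0096 0 0 0;0.005 0 0 0.0108 0 0 0;0.005 0 0 0.012 0 0 0;0.005 0 0 0.0135 0 0 0;0.005 0 0 0.015 0 0 0;0.005 0 0 0.0165 0 0 0;0.005 0 0 0.018 0 0 0;0.005 0 0 0.0195 0 0 0;0.005 0 0 0.022 0 0 0;0.005 0 0 0.022 0 0 0"

```text
clock: 44.3
tool_pos: [0.4481, 0.2215, 0.348]
orientation: [180.0, -0.0, -88.0]
force: [-0.2, -0.5, -2.1]
opening: 0.0178
```

```bash
python3 - <<'E'
from h import *
F=[]
for i in range(4):
    b=ctrl.snapshot("side"); F.append(ctrl.get_obs()["force"][2])
print(np.round(F,1)); st(); g,R=cur(); H=hookL(g,R); print(H[1]); draw(b,[],"s34.png",(195,140,275,220),8)
E
```

```text
[-1.5 -1.5 -1.3 -1.3]
t 44.50 gp [0.4484 0.2217 0.1895] rpy [-1.7997e+02  2.0000e-02 -8.8030e+01] j [ 48.9   6.7 -25.6   0.  -57.6 -46.9] F [-0.1  0.2 -1.3] op 0.0181
[0.44842555 0.22170501 0.05874054]
```

View pics/s34.png

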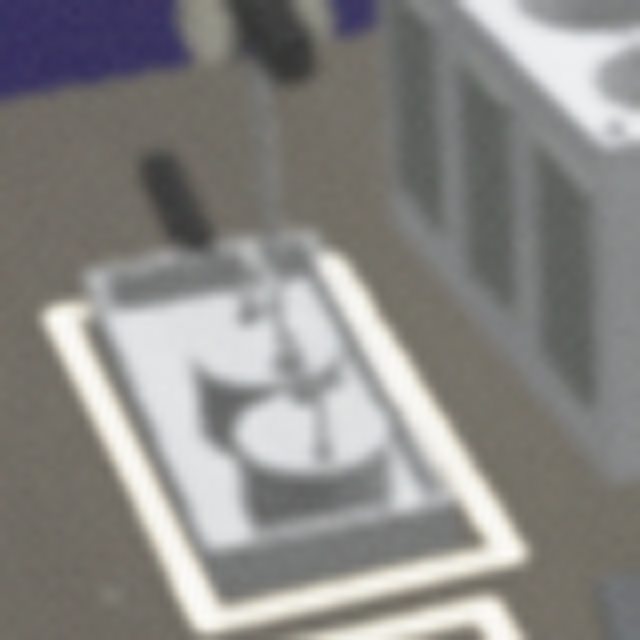

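Unloaded and standing. Disengage in +x (tool −y), then up.

carry_out --moves "0.005 0 -0.003 0 0 0 0;0.005 0 -0.006 0 0 0 0;0.005 0 -0.009 0 0 0 0;0.005 0 -0.012 0 0 0 0;0.005 0 -0.015 0 0 0 0;0.005 0 -0.018 0 0 0 0;0.005 0 -0.0195 0 0 0 0;0.005 0 -0.0195 0 0 0 0;0.005 0 -0.0195 -0.01 0 0 0;0.005 0 -0.0195 -0.025 0 0 0;0.005 0 -0.0195 -0.05 0 0 0;0.005 0 -0.0195 -0.08 0 0 0;0.005 0 -0.0195 -0.11 0 0 0;0.005 0 -0.0195 -0.14 0 0 0;0.005 0 -0.0195 -0.158 0 0 0;0.005 0 -0.0195 -0.158 0 0 0;0.005 0 -0.0195 -0.158 0 0 0"

```text
clock: 46.2
tool_pos: [0.4673, 0.222, 0.5066]
orientation: [-180.0, 0.1, -88.0]
force: [-0.1, -0.4, -1.2]
opening: 0.0182
```

```bash
python3 - <<'E'
from h import *
st()
b=ctrl.snapshot("side"); draw(b,[],"s35.png",(190,120,290,220),6)
e=T((.5907,.332),7,[(.021,0,0)])[0]; print(e)
mvR([e[0],e[1],.345],RY(-83,0))
E
```

```text
t 46.20 gp [0.4674 0.2222 0.3476] rpy [-1.7997e+02  6.0000e-02 -8.8040e+01] j [ 47.2   2.5  -9.1  -0.  -78.3 -45.2] F [-0.1 -0.4 -1.2] op 0.0182
[0.61154347 0.33455926 0.        ]
 d [-0.1076 -0.148   0.0017] r [ 0.001  0.    -0.088] n 4
```

View pics/s35.png

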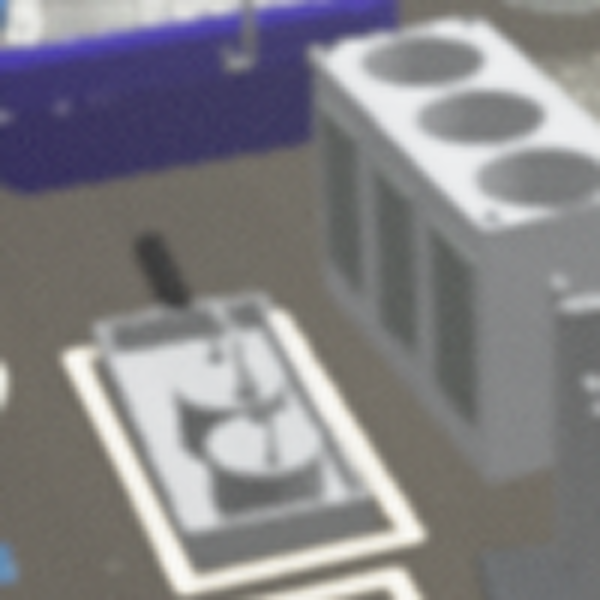

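carry_out --moves "0.005 -0.02 -0.028 0 0 0 -0.02;0.005 -0.045 -0.062 0 0 0 -0.045;0.005 -0.07 -0.097 0 0 0 -0.07;0.005 -0.095 -0.13 0.001 0 0 -0.088;0.005 -0.1076 -0.148 0.0015 0 0 -0.088;0.005 -0.1076 -0.148 0.0015 0 0 -0.088;0.005 -0.1076 -0.148 0.0015 0 0 -0.088;0.005 -0.1076 -0.148 0.0015 0 0 -0.088"

```text
clock: 47.05
tool_pos: [0.6115, 0.3344, 0.5046]
orientation: [180.0, -0.0, -83.0]
force: [-0.2, 0.0, -0.3]
opening: 0.0179
```

```bash
python3 - <<'E'
from h import *
st();g,R=cur(); H=hookL(g,R); print(H[1])
mvR([.6115,.3345,.1838],RY(-83,0))
a=ctrl.snapshot("top"); save(a,"t40.png",(105,160,265,290),5)
E
```

```text
t 47.05 gp [0.6114 0.3343 0.3456] rpy [ 1.7997e+02 -2.0000e-02 -8.2990e+01] j [ 44.6  20.4  13.3   0.  -82.9 -37.6] F [-0.2  0.  -0.3] op 0.0179
[0.61131765 0.3342435  0.21475378]
 d [-2.000e-04 -1.000e-04  1.618e-01] r [ 0.001 -0.     0.   ] n 4
```

View pics/t40.png

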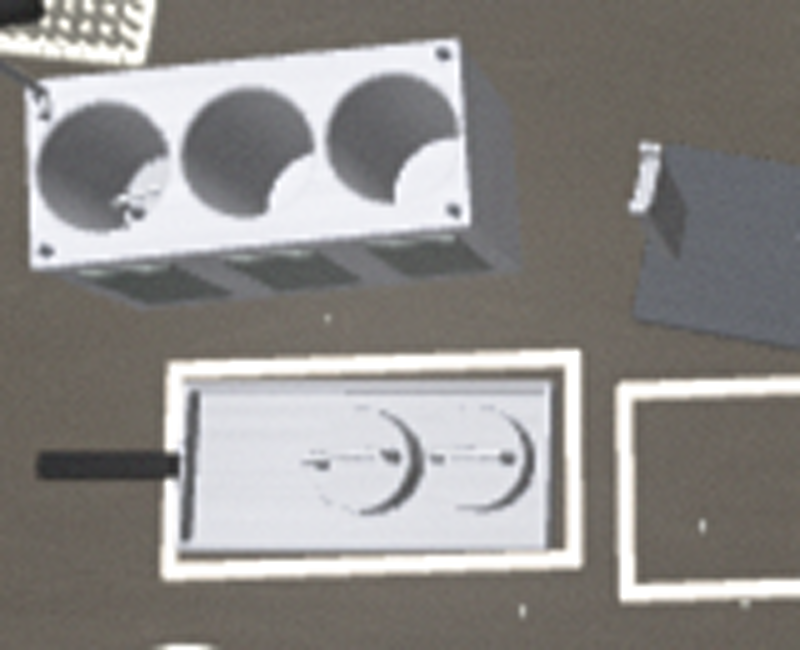

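carry_out --moves "0.005 0 0 0.015 0 0 0;0.005 0 0 0.035 0 0 0;0.005 0 0 0.055 0 0 0;0.005 0 0 0.075 0 0 0;0.005 0 0 0.095 0 0 0;0.005 0 0 0.115 0 0 0;0.005 0 0 0.13 0 0 0;0.005 0 0 0.143 0 0 0;0.005 0 0 0.153 0 0 0;0.005 0 0 0.162 0 0 0;0.005 0 0 0.162 0 0 0;0.005 0 0 0.162 0 0 0"

```text
clock: 48.3
tool_pos: [0.6121, 0.3349, 0.3434]
orientation: [-180.0, 0.0, -83.0]
force: [-0.2, -0.4, -1.3]
opening: 0.0177
```

```bash
python3 - <<'E'
from h import *
st();g,R=cur(); H=hookL(g,R); print(H[1])
e=T((.5907,.332),7,[(.0055,0,0)])[0]; print(e)
mvR([e[0],e[1],.1838],RY(-83,0))
E
```

```text
t 48.30 gp [0.6123 0.335  0.1844] rpy [-1.7995e+02  2.0000e-02 -8.2980e+01] j [ 44.6  24.9  -0.9   0.  -64.2 -37.6] F [-0.2 -0.4 -1.3] op 0.0177
[0.61237499 0.33503816 0.05358009]
[0.596159   0.33267028 0.        ]
 d [0.0003 0.0161 0.0006] r [-0.001  0.     0.   ] n 1
```

carry_out --moves "0.005 0.0003 0.003 0 0 0 0;0.005 0.0003 0.006 0 0 0 0;0.005 0.0003 0.009 0 0 0 0;0.005 0.0003 0.011 0 0 0 0;0.005 0.0003 0.013 0 0 0 0;0.005 0.0003 0.0145 0 0 0 0;0.005 0.0003 0.016 0 0 0 0;0.005 0.0003 0.0165 0 0 0 0;0.005 0.0003 0.0165 0 0 0 0;0.005 0.0003 0.0165 -0.006 0 0 0;0.005 0.0003 0.0165 -0.01 0 0 0;0.005 0.0003 0.0165 -0.014 0 0 0;0.005 0.0003 0.0165 -0.017 0 0 0;0.005 0.0003 0.0165 -0.02 0 0 0;0.005 0.0003 0.0165 -0.023 0 0 0;0.005 0.0003 0.0165 -0.026 0 0 0;0.005 0.0003 0.0165 -0.03 0 0 0;0.005 0.0003 0.0165 -0.034 0 0 0;0.005 0.0003 0.0165 -0.034 0 0 0"

```text
clock: 50.2
tool_pos: [0.5958, 0.3326, 0.3779]
orientation: [-179.9, 0.0, -83.0]
force: [1.1, 0.4, -2.7]
opening: 0.0177
```

```bash
python3 - <<'E'
from h import *
F=[]
for i in range(5):
    a=ctrl.snapshot("top"); F.append(ctrl.get_obs()["force"])
print(np.round(F,1).tolist()); st();g,R=cur(); H=hookL(g,R); print(H[1])
E
```

```text
[[-0.3, -0.6, -3.6], [0.6, 0.3, -2.8], [0.0, -0.4, -2.9], [1.3, -0.1, -3.7], [-0.8, 0.2, -2.8]]
t 50.45 gp [0.5956 0.3325 0.2178] rpy [-1.800e+02  1.000e-02 -8.299e+01] j [ 45.5  22.2  -0.6  -0.  -67.3 -38.5] F [-0.8  0.2 -2.8] op 0.0181
[0.59556778 0.33251306 0.08700096]
```

Loaded. Lift.

carry_out --moves "0.005 0 0 -0.005 0 0 0;0.005 0 0 -0.012 0 0 0;0.005 0 0 -0.02 0 0 0;0.005 0 0 -0.03 0 0 0;0.005 0 0 -0.04 0 0 0;0.005 0 0 -0.05 0 0 0;0.005 0 0 -0.06 0 0 0;0.005 0 0 -0.07 0 0 0;0.005 0 0 -0.08 0 0 0;0.005 0 0 -0.09 0 0 0;0.005 0 0 -0.1 0 0 0;0.005 0 0 -0.11 0 0 0;0.005 0 0 -0.12 0 0 0;0.005 0 0 -0.13 0 0 0;0.005 0 0 -0.14 0 0 0;0.005 0 0 -0.148 0 0 0;0.005 0 0 -0.152 0 0 0;0.005 0 0 -0.154 0 0 0;0.005 0 0 -0.154 0 0 0"

```text
clock: 52.35
tool_pos: [0.5955, 0.3325, 0.531]
orientation: [-180.0, 0.0, -83.0]
force: [-0.5, 0.1, -2.9]
opening: 0.0179
```

```bash
python3 - <<'E'
from h import *
st(); g,R=cur(); H=hookL(g,R); print(H[1])
a=ctrl.snapshot("side"); draw(a,[],"s42.png",(190,80,310,220),5)
a=ctrl.snapshot("top"); draw(a,[],"t42.png",(100,160,230,280),6)
E
```

```text
t 52.35 gp [0.5956 0.3325 0.372 ] rpy [-1.7998e+02  2.0000e-02 -8.2990e+01] j [ 45.5  18.7  14.   -0.  -85.3 -38.5] F [-0.5  0.1 -2.9] op 0.0179
[0.59560407 0.3325865  0.24122197]
```

View pics/s42.png

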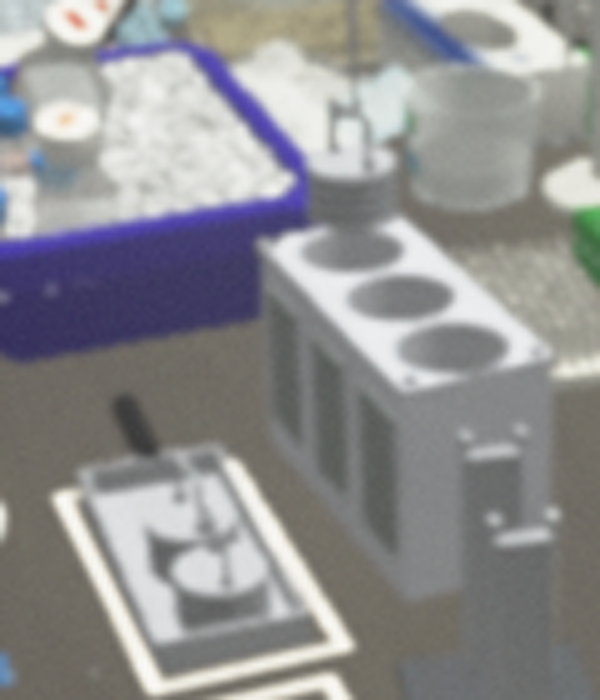

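View pics/t42.png

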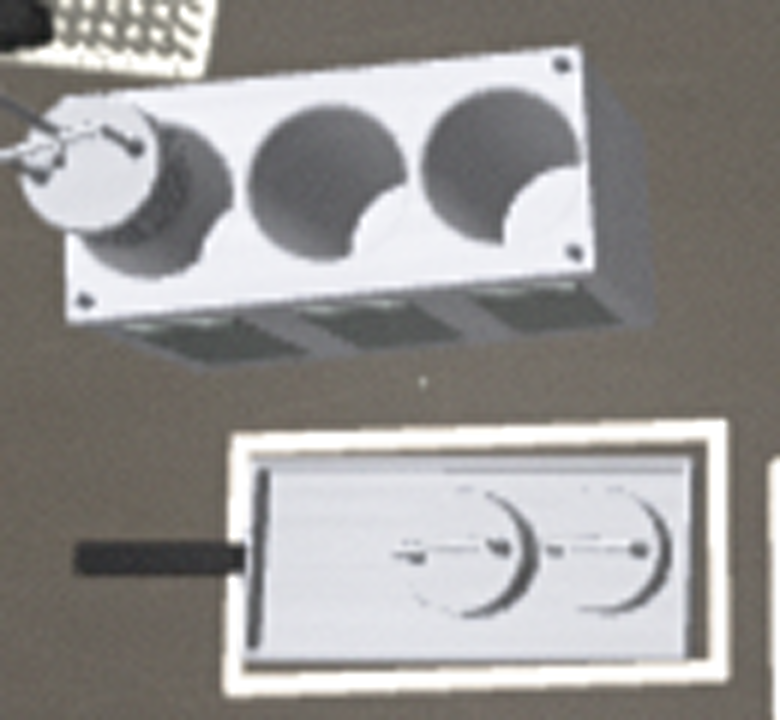

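```bash
python3 - <<'E'
from h import *
a=ctrl.snapshot("top")
print(onz(a,100+405/6,160+552/6,.076),onz(a,100+503/6,160+548/6,.076))
mvR([.5956-.147,.3325-.043,.372],RY(-83,0))
E
```

```text
[0.44060281 0.23566431 0.076     ] [0.44188836 0.19090561 0.076     ]
 d [ 0.0247  0.1511 -0.0004] r [ 0. -0.  0.] n 4
```

carry_out --moves "0.005 0.0002 0.0015 0 0 0 0;0.005 0.0008 0.005 0 0 0 0;0.005 0.0018 0.011 0 0 0 0;0.005 0.0029 0.018 0 0 0 0;0.005 0.0044 0.027 0 0 0 0;0.005 0.0059 0.036 0 0 0 0;0.005 0.0075 0.046 0 0 0 0;0.005 0.0091 0.056 0 0 0 0;0.005 0.0108 0.066 0 0 0 0;0.005 0.0124 0.076 0 0 0 0;0.005 0.014 0.086 0 0 0 0;0.005 0.0157 0.096 0 0 0 0;0.005 0.0173 0.106 0 0 0 0;0.005 0.019 0.116 0 0 0 0;0.005 0.0204 0.125 0 0 0 0;0.005 0.0218 0.133 0 0 0 0;0.005 0.0229 0.14 0 0 0 0;0.005 0.0239 0.146 0 0 0 0;0.005 0.0244 0.1495 0 0 0 0;0.005 0.0247 0.151 0 0 0 0"

```text
clock: 54.5
tool_pos: [0.4484, 0.2895, 0.5311]
orientation: [-180.0, 0.0, -83.0]
force: [0.8, 0.5, -2.8]
opening: 0.0181
```

```bash
python3 - <<'E'
from h import *
st(); g,R=cur(); H=hookL(g,R); print(H[1])
a=ctrl.snapshot("side"); draw(a,[],"s43.png",(190,80,310,220),5)
a=ctrl.snapshot("top"); draw(a,[],"t43.png",(100,160,230,280),6)
E
```

```text
t 54.50 gp [0.4485 0.2895 0.3721] rpy [-1.7997e+02  2.0000e-02 -8.2980e+01] j [ 53.9   3.7  -4.7   0.  -81.5 -46.9] F [ 0.8  0.5 -2.8] op 0.0181
[0.44855251 0.28960082 0.24128995]
```

View pics/t43.png

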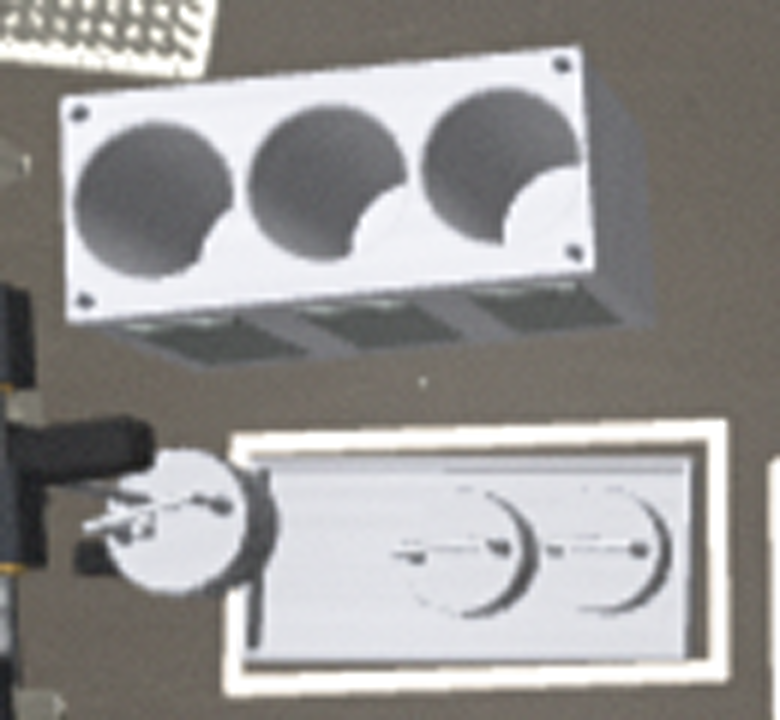

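View pics/s43.png

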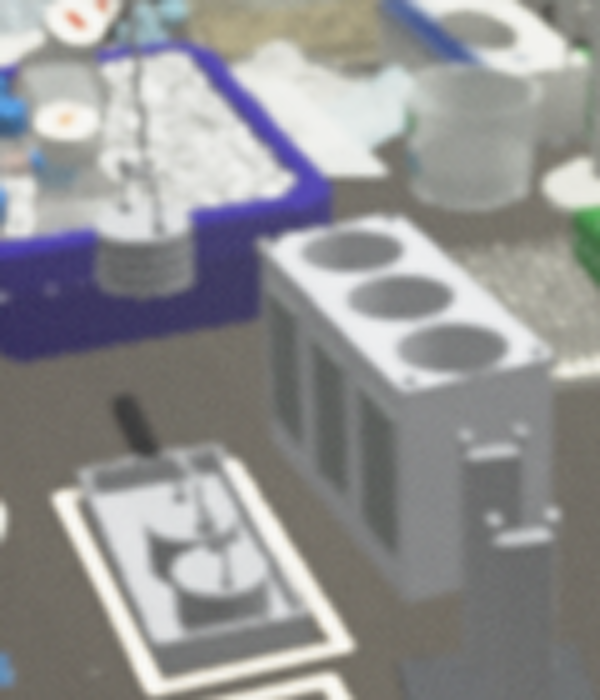

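```bash
python3 - <<'E'
from h import *
a=ctrl.snapshot("top")
print(onz(a,100+177/6,160+522/6,.212))
# pan inner +y wall at rim
print(onz(a,100+255/6,160+560/6,.024), "c1 top center", onz(a,100+458/6,160+552/6,.042))
E
```

```text
[0.44359489 0.28729645 0.212     ]
[0.44147634 0.3227233  0.024     ] c1 top center [0.44281081 0.22057882 0.042     ]
```

carry_out --moves "0.005 0 0 0.004 0 0 0;0.005 0 0 0.012 0 0 0;0.005 0 0 0.022 0 0 0;0.005 0 0 0.034 0 0 0;0.005 0 0 0.046 0 0 0;0.005 0 0 0.058 0 0 0;0.005 0 0 0.07 0 0 0;0.005 0 0 0.082 0 0 0;0.005 0 0 0.094 0 0 0;0.005 0 0 0.106 0 0 0;0.005 0 0 0.118 0 0 0;0.005 0 0 0.128 0 0 0;0.005 0 0 0.137 0 0 0;0.005 0 0 0.144 0 0 0;0.005 0 0 0.15 0 0 0;0.005 0 0 0.154 0 0 0;0.005 0 0 0.157 0 0 0;0.005 0 0 0.159 0 0 0;0.005 0 0 0.16 0 0 0;0.005 0 0 0.16 0 0 0"

```text
clock: 56.65
tool_pos: [0.4488, 0.2896, 0.371]
orientation: [-180.0, 0.0, -83.0]
force: [-0.7, -0.0, -2.8]
opening: 0.0178
```

```bash
python3 - <<'E'
from h import *
st(); g,R=cur(); H=hookL(g,R); print(H[1])
a=ctrl.snapshot("side"); draw(a,[],"s44.png",(190,120,290,220),6)
E
```

```text
t 56.65 gp [0.4489 0.2896 0.212 ] rpy [-1.7997e+02  2.0000e-02 -8.2990e+01] j [ 53.9   8.8 -19.9   0.  -61.3 -46.9] F [-0.7 -0.  -2.8] op 0.0178
[0.44892068 0.28970363 0.08122965]
```

View pics/s44.png

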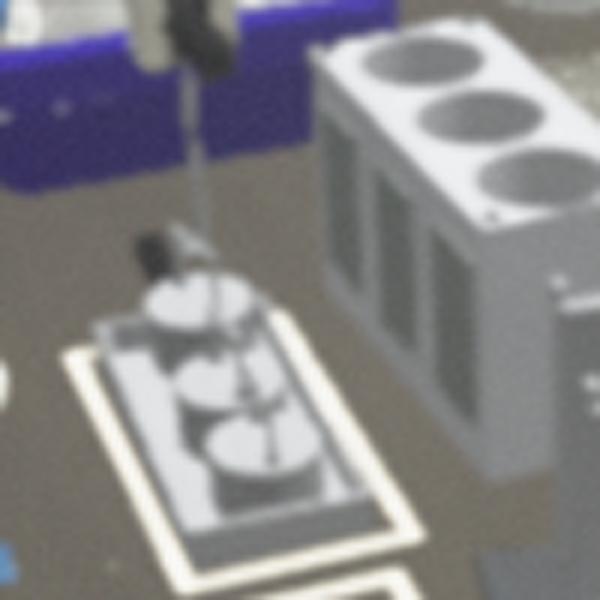

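carry_out --moves "0.005 0 0 0.0015 0 0 0;0.005 0 0 0.003 0 0 0;0.005 0 0 0.0045 0 0 0;0.005 0 0 0.006 0 0 0;0.005 0 0 0.0072 0 0 0;0.005 0 0 0.0084 0 0 0;0.005 0 0 0.0096 0 0 0;0.005 0 0 0.0108 0 0 0;0.005 0 0 0.012 0 0 0;0.005 0 0 0.0135 0 0 0;0.005 0 0 0.015 0 0 0;0.005 0 0 0.0165 0 0 0;0.005 0 0 0.018 0 0 0;0.005 0 0 0.0195 0 0 0;0.005 0 0 0.0225 0 0 0;0.005 0 0 0.0225 0 0 0"

```text
clock: 58.3
tool_pos: [0.4486, 0.2895, 0.3479]
orientation: [180.0, -0.0, -83.0]
force: [-0.0, 0.3, -2.1]
opening: 0.0176
```

```bash
python3 - <<'E'
from h import *
F=[]
for i in range(4):
    b=ctrl.snapshot("side"); F.append(ctrl.get_obs()["force"][2])
print(np.round(F,1)); st(); g,R=cur(); H=hookL(g,R); print(H[1]); draw(b,[],"s45.png",(195,140,275,220),8)
E
```

```text
[-1.6 -2.1 -1.8 -1.5]
t 58.50 gp [0.4488 0.2896 0.1894] rpy [-1.7999e+02  1.0000e-02 -8.2990e+01] j [ 53.9   9.9 -21.7   0.  -58.4 -46.9] F [ 0.8  0.4 -1.5] op 0.0181
[0.4487895  0.2896152  0.05861938]
```

View pics/s45.png

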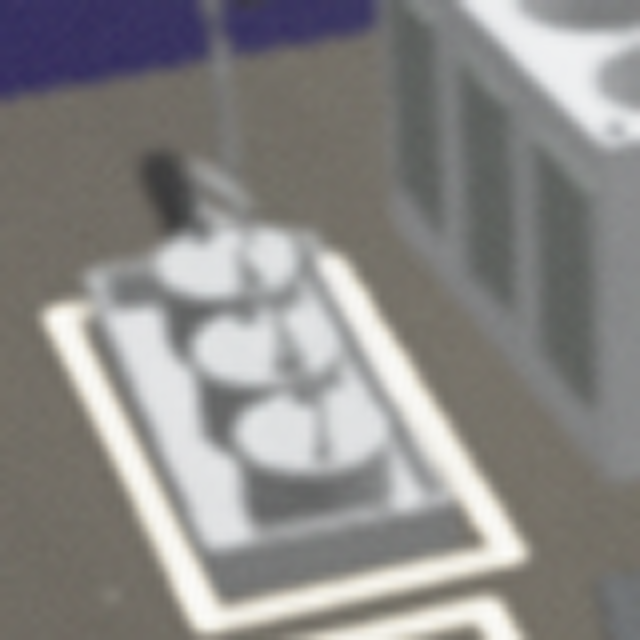

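Third stands in the pan. Disengage and rise.

carry_out --moves "0.005 0 -0.003 0 0 0 0;0.005 0 -0.006 0 0 0 0;0.005 0 -0.009 0 0 0 0;0.005 0 -0.012 0 0 0 0;0.005 0 -0.015 0 0 0 0;0.005 0 -0.018 0 0 0 0;0.005 0 -0.0195 0 0 0 0;0.005 0 -0.0195 0 0 0 0;0.005 0 -0.0195 -0.01 0 0 0;0.005 0 -0.0195 -0.025 0 0 0;0.005 0 -0.0195 -0.05 0 0 0;0.005 0 -0.0195 -0.08 0 0 0;0.005 0 -0.0195 -0.11 0 0 0;0.005 0 -0.0195 -0.14 0 0 0;0.005 0 -0.0195 -0.16 0 0 0;0.005 0 -0.0195 -0.16 0 0 0;0.005 0 -0.0195 -0.16 0 0 0"

```text
clock: 60.2
tool_pos: [0.4677, 0.2917, 0.5089]
orientation: [-180.0, 0.1, -83.0]
force: [-0.0, 0.0, -1.2]
opening: 0.018
```

```bash
python3 - <<'E'
from h import *
st()
b=ctrl.snapshot("side"); draw(b,[],"s46.png",(190,80,340,240),4.5)
mvR([.5678,-.0002,.349],RY(-100.8,0))
E
```

```text
t 60.20 gp [0.4678 0.2919 0.3499] rpy [-1.7995e+02  7.0000e-02 -8.2990e+01] j [ 52.3   5.9  -5.1  -0.  -78.9 -45.3] F [-0.   0.  -1.2] op 0.018
 d [ 3.019e-01 -6.380e-02 -1.000e-04] r [0.    0.    0.311] n 7
```

View pics/s46.png

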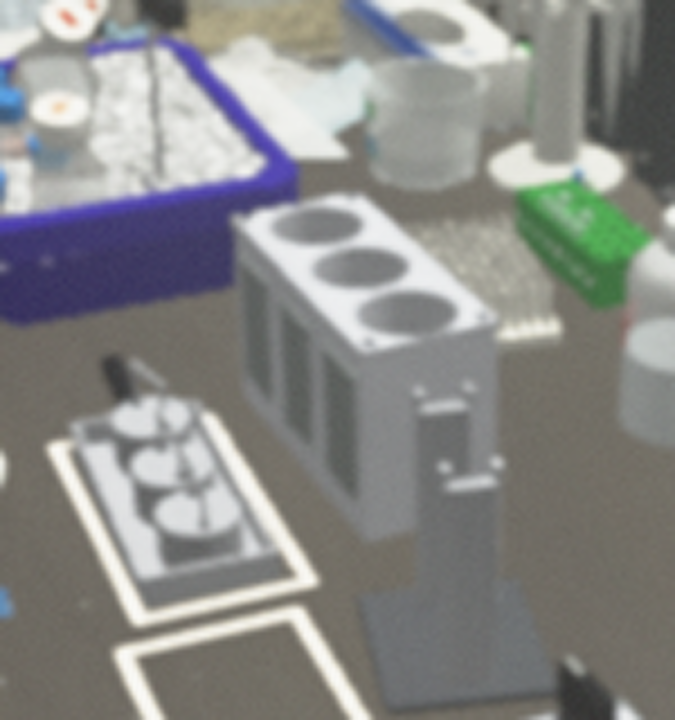

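carry_out --moves "0.005 0.02 -0.004 0 0 0 0.02;0.005 0.055 -0.011 0 0 0 0.06;0.005 0.095 -0.02 0 0 0 0.1;0.005 0.135 -0.028 0 0 0 0.14;0.005 0.175 -0.037 0 0 0 0.18;0.005 0.215 -0.045 0 0 0 0.22;0.005 0.25 -0.053 0 0 0 0.26;0.005 0.28 -0.059 0 0 0 0.29;0.005 0.296 -0.0625 0 0 0 0.311;0.005 0.302 -0.064 0 0 0 0.311;0.005 0.302 -0.064 0 0 0 0.311;0.005 0.302 -0.064 0 0 0 0.311;0.005 0.302 -0.064 0 0 0 0.311"

```text
clock: 61.55
tool_pos: [0.5682, 0.0008, 0.5083]
orientation: [-180.0, 0.0, -100.7]
force: [0.7, -0.6, -1.3]
opening: 0.0178
```

```bash
python3 - <<'E'
from h import *
st();g,R=cur(); H=hookL(g,R); print(H[1])
b=ctrl.snapshot("side"); draw(b,[],"s47.png",(230,80,350,240),5)
a=ctrl.snapshot("top"); draw(a,[],"t47.png",(100,160,300,300),4)
mvR([.5678,-.0002,.185],RY(-100.8,0)); mvR([.5678,-.0002,.1675],RY(-100.8,0))
E
```

```text
t 61.55 gp [0.5682 0.0009 0.3493] rpy [-1.8000e+02  2.0000e-02 -1.0074e+02] j [ 19.8   7.6  -3.2  -0.  -79.2 -30.5] F [ 0.7 -0.6 -1.3] op 0.0178
[0.56825889 0.00089868 0.21848006]
 d [0.0011 0.0003 0.1645] r [-0.     0.001  0.001] n 4
 d [0.0011 0.0003 0.182 ] r [-0.     0.001  0.001] n 4
```

View pics/s47.png

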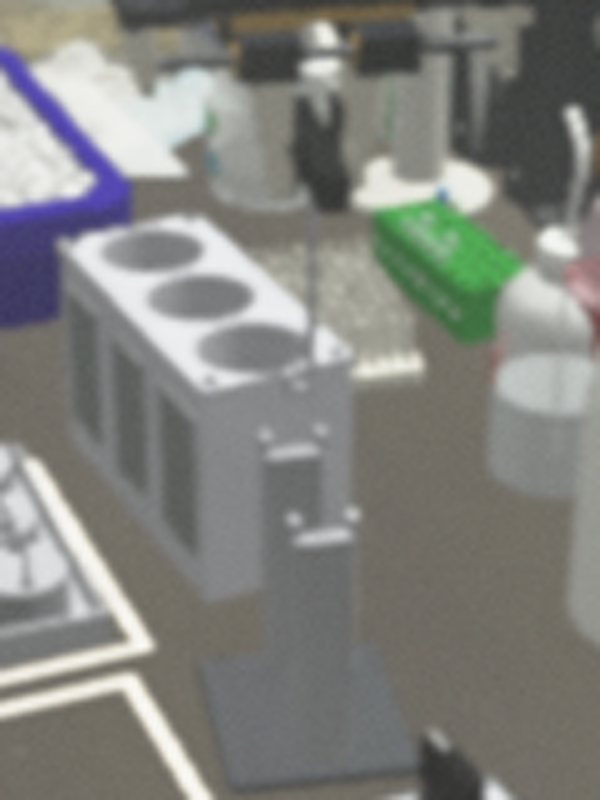

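View pics/t47.png

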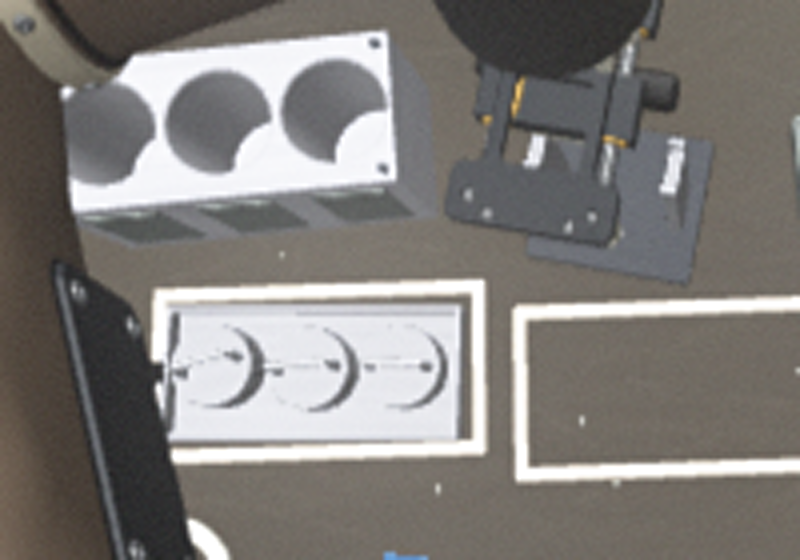

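carry_out --moves "0.005 0.001 0.0003 0.015 0 0 0;0.005 0.001 0.0003 0.035 0 0 0;0.005 0.001 0.0003 0.055 0 0 0;0.005 0.001 0.0003 0.075 0 0 0;0.005 0.001 0.0003 0.095 0 0 0;0.005 0.001 0.0003 0.115 0 0 0;0.005 0.001 0.0003 0.13 0 0 0;0.005 0.001 0.0003 0.145 0 0 0;0.005 0.001 0.0003 0.155 0 0 0;0.005 0.001 0.0003 0.1645 0 0 0;0.005 0.001 0.0003 0.1645 0 0 0;0.005 0.001 0.0003 0.1645 0 0 0"

```text
clock: 62.85
tool_pos: [0.5682, -0.0007, 0.3443]
orientation: [-180.0, 0.0, -100.8]
force: [0.9, 0.0, -1.5]
opening: 0.0174
```

```bash
python3 - <<'E'
from h import *
st()
b=ctrl.snapshot("side"); draw(b,[],"s48.png",(250,120,350,240),6)
mvR([.5678,-.0002,.1675],RY(-100.8,0))
E
```

```text
t 62.85 gp [ 0.5683 -0.0007  0.1853] rpy [-1.7996e+02  2.0000e-02 -1.0079e+02] j [ 19.7  13.3 -17.9   0.  -58.8 -30.4] F [ 0.9  0.  -1.5] op 0.0174
 d [-0.0005  0.0006  0.0181] r [-0.001  0.001  0.   ] n 1
```

View pics/s48.png

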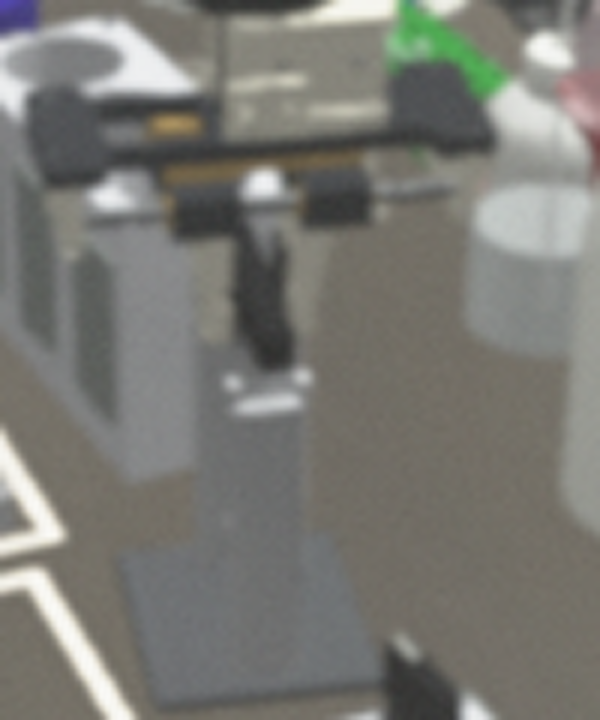

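Bar is over the lug gap. Lower the last 18 mm gently.

carry_out --moves "0.005 -0.0005 0.0005 0.004 0 0 0;0.005 -0.0005 0.0005 0.008 0 0 0;0.005 -0.0005 0.0005 0.012 0 0 0;0.005 -0.0005 0.0005 0.014 0 0 0;0.005 -0.0005 0.0005 0.016 0 0 0;0.005 -0.0005 0.0005 0.0175 0 0 0;0.005 -0.0005 0.0005 0.0185 0 0 0;0.005 -0.0005 0.0005 0.0185 0 0 0"

```text
clock: 63.7
tool_pos: [0.5676, -0.0003, 0.3258]
orientation: [-180.0, 0.0, -100.8]
force: [-1.6, -0.2, 1.0]
opening: 0.0182
```

```bash
python3 - <<'E'
from h import *
st()
b=ctrl.snapshot("side"); draw(b,[],"s49.png",(250,120,350,240),6)
E
```

```text
t 63.70 gp [ 5.677e-01 -3.000e-04  1.668e-01] rpy [-1.7997e+02  2.0000e-02 -1.0080e+02] j [ 19.7  14.2 -19.3  -0.  -56.4 -30.5] F [-1.6 -0.2  1. ] op 0.0182
```

View pics/s49.png

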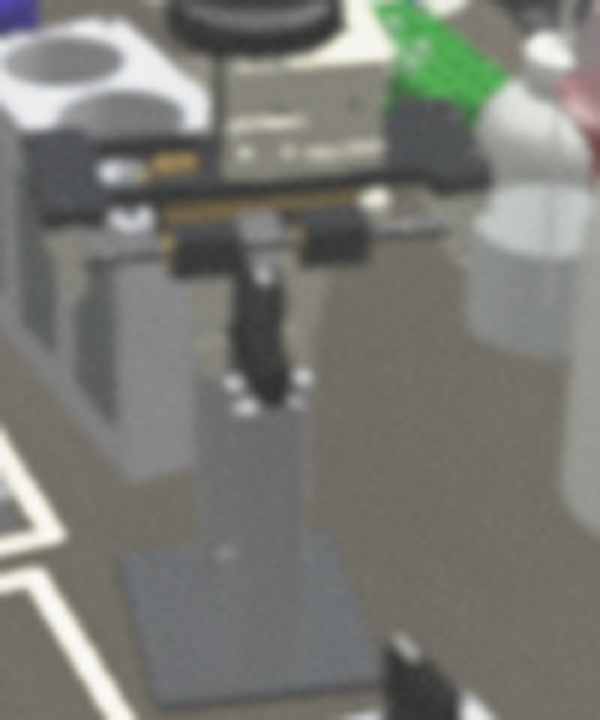

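carry_out --moves "0.025 0 0 0 0 0 0;0.045 0 0 0 0 0 0;0.05 0 0 0 0 0 0;0.05 0 0 0 0 0 0;0.05 0 0 -0.015 0 0 0;0.05 0 0 -0.04 0 0 0;0.05 0 0 -0.08 0 0 0;0.05 0 0 -0.13 0 0 0;0.05 0 0 -0.18 0 0 0;0.05 0.1 0.05 -0.18 0 0 0;0.05 0.2 0.1 -0.18 0 0 0;0.05 0.3 0.1 -0.18 0 0 0;0.05 0.35 0.1 -0.18 0 0 0;0.05 0.4 0.1 -0.18 0 0 0;0.05 0.4 0.1 -0.18 0 0 0;0.05 0.4 0.1 -0.18 0 0 0;0.05 0.4 0.1 -0.18 0 0 0;0.05 0.4 0.1 -0.18 0 0 0"

```text
clock: 65.55
tool_pos: [0.3926, -0.3778, 0.5049]
orientation: [180.0, 0.0, -101.0]
force: [-0.1, 0.6, 0.1]
opening: 0.0503
```

```bash
python3 - <<'E'
from h import *
st()
b=ctrl.snapshot("side"); draw(b,[],"s50.png",(0,0,560,420),1.4)
a=ctrl.snapshot("top"); draw(a,[],"t50.png",(0,0,560,420),1.4); draw(a,[],"t51.png",(100,160,300,300),4)
E
```

```text
t 65.55 gp [ 0.3925 -0.3778  0.3459] rpy [ 179.97    0.   -100.99] j [-23.3   5.3  -6.2   0.  -78.5  12.3] F [-0.1  0.6  0.1] op 0.0503
```

View pics/s50.png

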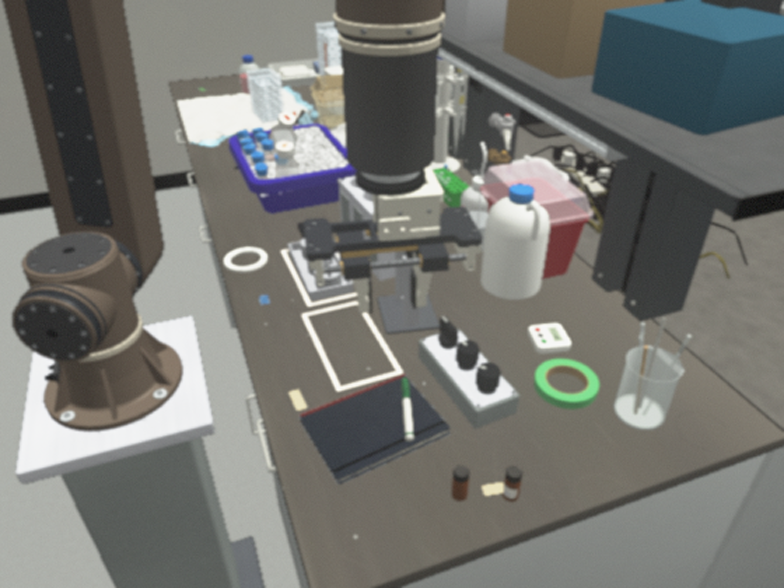

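View pics/t50.png

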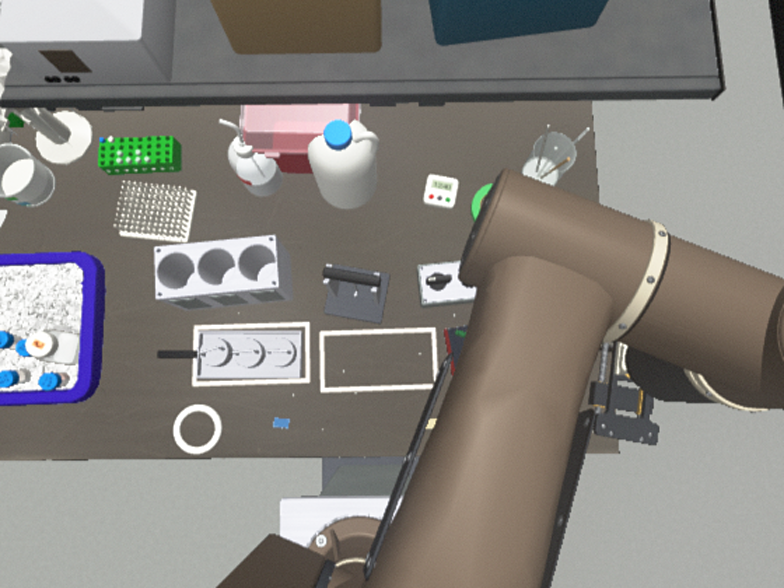

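View pics/t51.png

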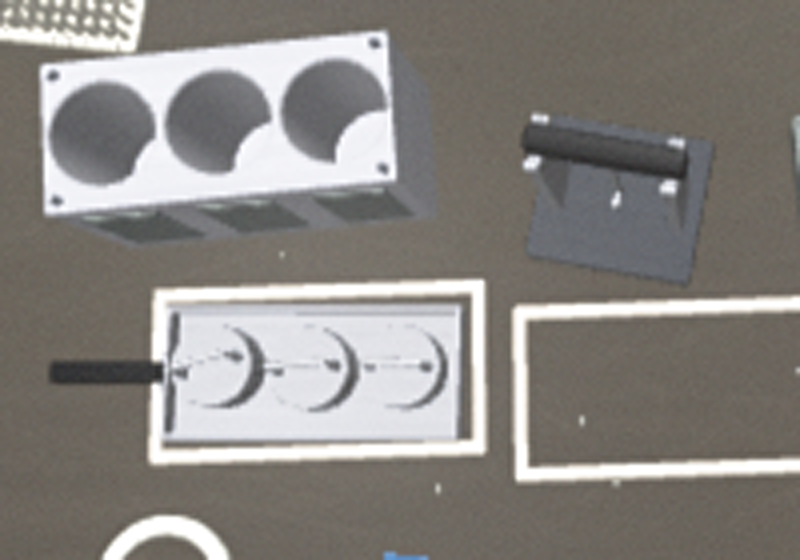

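```bash
python3 - <<'E'
from h import *
for i in range(10): a=ctrl.snapshot("top")
draw(a,[],"t52.png",(290,175,345,225),12)
draw(a,[T((.4423,.2223),-.3,box(.096,.214,.024)),T((.4448,.2233),1.1,box(.110,.228,0)),T((.4448,.2233),1.1,box(.126,.244,0))],"t53.png",(105,225,235,290),6)
b=ctrl.snapshot("side"); draw(b,[],"s53.png",(290,210,380,310),7); print(ctrl.get_obs()["clock"])
E
```

```text
66.2
```

View pics/t52.png

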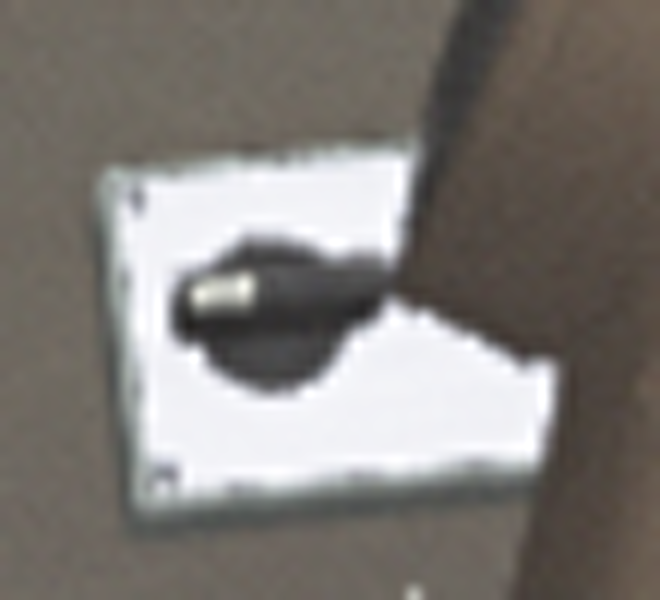

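View pics/t53.png

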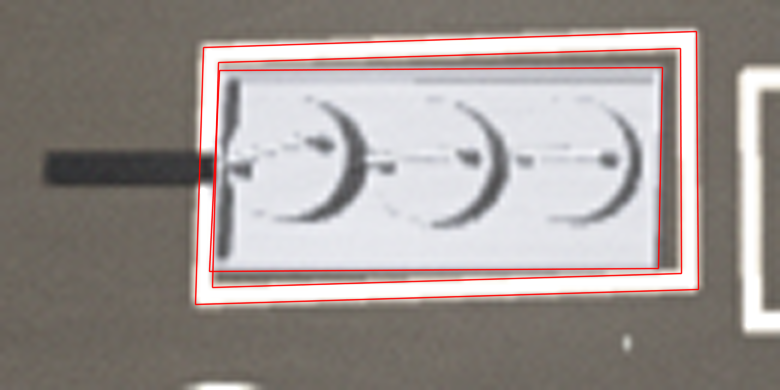

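View pics/s53.png

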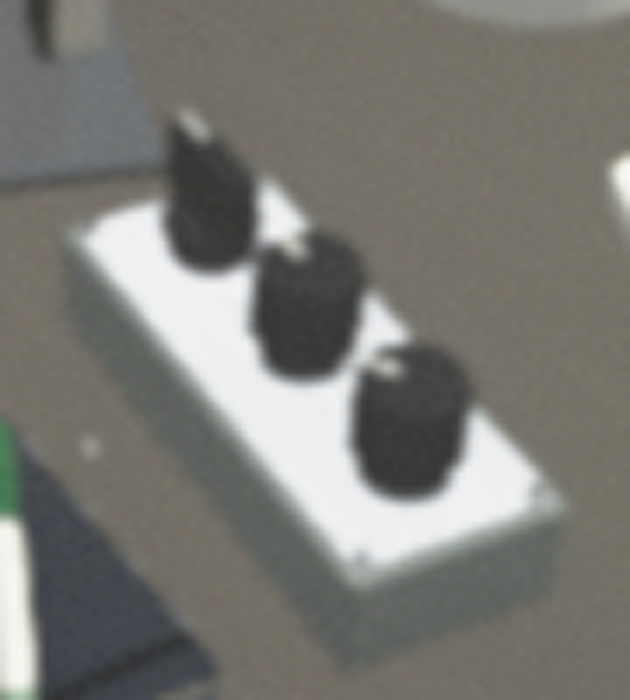

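```bash
python3 - <<'E'
from h import *
I=[]
for i in range(8):
    a=ctrl.snapshot("top"); I.append(a["image"].astype(float))
m=np.mean(I,0); 
c=m[190:208,300:326]
im=cv2.resize(c[...,::-1].astype(np.uint8),None,fx=28,fy=28,interpolation=cv2.INTER_CUBIC)
cv2.imwrite("pics/v1.png",im)
E
```

```text
(no output)
```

View pics/v1.png

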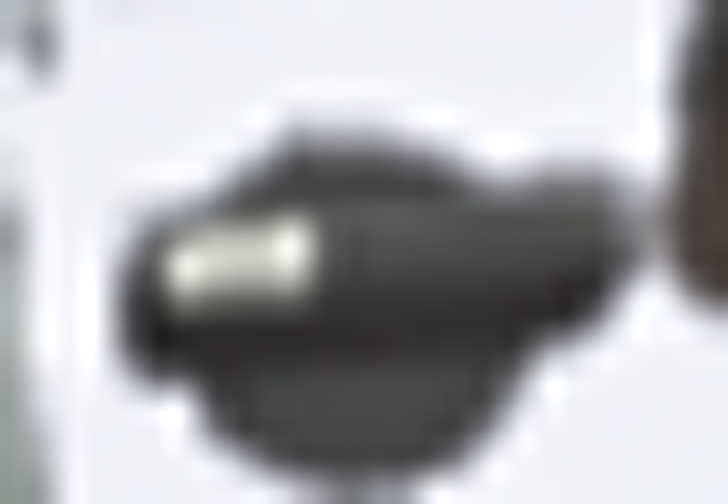

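```bash
python3 - <<'E'
from h import *
I=[]
for i in range(4):
    a=ctrl.snapshot("top"); I.append(a["image"].astype(float))
a=dict(a); a["image"]=np.mean(I,0).astype(np.uint8)
r=[]
for ang in(5,8,2):
    c=(.5805,-.1640)
    draw(a,[T(c,ang,box(.013,.05,.092)),T(c,ang,circ(.019,.060)),T(c,ang,[(-.04,-.2,.044),(-.04,.04,.044)])],"tmp.png",(298,188,328,210),13); r.append(cv2.imread("pics/tmp.png"))
cv2.imwrite("pics/v2.png",np.vstack([np.hstack(r[:2]),np.hstack([r[2],r[2]*0])]))
E
```

```text
(no output)
```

View pics/v2.png

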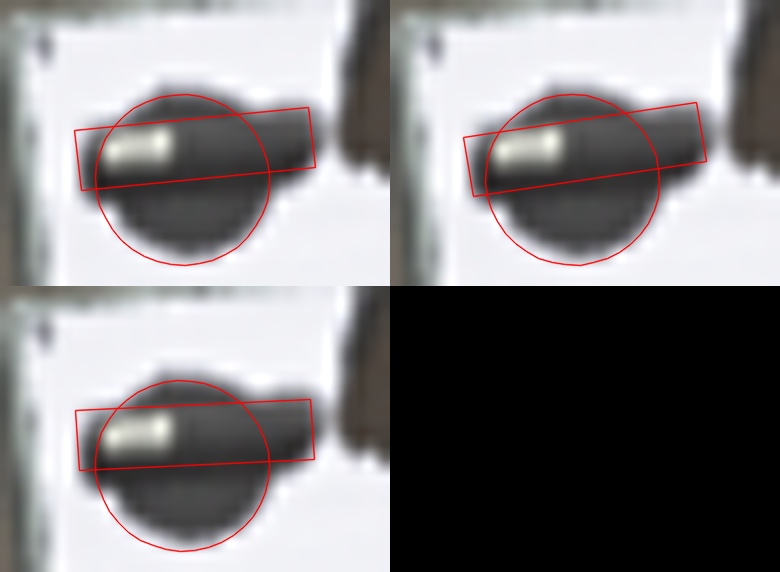

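```bash
python3 -c "
from h import *
print(ctrl.close_job()); st()"
```

```text
the job is handed in; nothing more can be done
None
the job is handed in; nothing more can be done
```

The job is done and handed in at about 67 s of the 210 s limit.

- **Valve:** I turned the bar clockwise until the torque rose to 0.75 N·m, far above its 0.06 N·m stiffness, so it is against the stop. The last pictures put the bar within about 1–3° of the row, and they are too coarse to settle it further. I kept the fingers clear of both round knobs but did not compare the knobs' angles in the pictures afterwards.
- **Pan:** I slid it by its handle onto the empty outline. It sits about 2.5 mm and 1.5° off centre, inside the inner edge of the tape. I saw no sign that it was knocked.
- **Cartridges:** All three were present. Each was drawn out with the hook, and all three stand upright in the pan. The first hung tilted a few degrees because the hook caught its loop about 6 mm off centre, but it settled flat. It now stands close to the pan's −y wall.
- **Hook:** It hangs in its stand again, looking as it did at the start.
- **Marker and vials:** I did not go near them, and they look unmoved in the last side view.

The side camera read about 2–3 mm off, so I relied on the top camera and the force readings for positions.

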